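Leak-test a bottle on the bench air tester

ROBOT

A 6-joint arm with a two-finger parallel gripper is mounted at the origin on the work surface. World frame = base frame: x ahead of the robot, y to its left, z up, the work surface at z = 0. Lengths are in m, angles in rad, forces in N, time in s.
With the tool pointing down it reaches from about 0.275 to 0.75 m from the base axis. Payload 10.2 kg.
Tool frame: the origin (TCP) lies on the centre line of the jaws, within the pads' length; the fingertips stand bot.tcp_to_tips ahead of it and the grasp point (between the pads) lies 6 mm ahead of it (bot.tcp_to_tips is the distance from the TCP to the fingertips, in m); z points along the fingers, y is the direction in which the jaws open and shut (so a half turn about z gives the same grasp; the last joint's range is limited). The gripper opens to 85 mm and grips with 20 to 120 N. Pads are 22 mm wide; open, the fingers measure 114 mm over their backs; the gripper's body (76 mm by 85 mm) begins 54 mm behind the grasp point. The pads swing forward as they close: fully open they stand 13 mm farther back than shut.
Start: joints at [-1.41, 0.313, 1.498, -0, 1.331, -0.223], TCP at [0.197, -0.487, 0.256] pointing down, gripper open.
Joint ranges: [-2.94, 2.94], [-0.97, 2.17], [0.19, 2.56], [-1.23, 4.37], [0.02, 3.11], [-2.88, 2.88]. Speed limits (rad/s): [2.39, 2.39, 3.01, 3.14, 3.14, 3.14].

INTERFACE

Orientations are given as a rotation vector (axis times angle).
In Python, from cell import bot gives the robot as it stands.
- The arm moves only by the tool apply_moves, never from a script. Its arguments are lists of equal length, an entry for each row: "linear": the shift along the world's x, y, z in m, a list of three; "delta_rot": the turn, a rotation vector about the world's x, y, z in rad, a list of three; "fingers": the opening, from 0 (shut) to 1 (fully open). A call has 1 to 5 rows; each row shifts and turns the pose as measured when the row begins; what a row does not reach is not made up. A row lasts 1/10 s, in which the tool goes at most 50 mm and 8.59 degrees, less where a joint would pass 70% of its speed; a pose out of reach is approached as far as the arm can. A call with a gripper value outside its range is refused whole. The fingers move at their own pace and stop on an object; the grip force is fixed at half the most. Time passes only in rows, so rows that do not move let the fingers close. It gives the time, the measured TCP pose, the force and the opening at its end, in the units of the state.
- bot.get_obs(): the state, without advancing time (a new reading comes with each control period).
- bot.grab_frame(name): name is "scene" or "side" or "wrist"; returns a dict with "image" (400x640x3 uint8, red, green, blue), "depth" (400x640 float32, m along the optical axis (not along the pixel's ray), 0 where there is no reading), "fx", "fy", "cx", "cy" (pixels), "k1" (the pictures are not rectified: a ray, as slopes to the right and down, at radius r is drawn at 1 + k1 r^2 times it, then the intrinsics apply), "rvec" (rotation vector, rad) and "tvec" (3), from world to camera coordinates, as OpenCV has them. Camera axes: x right, y down, z forward; pixel columns grow to the right and rows downward; lengths in m; the calibration is good to about 2 mm. A picture is of the moment at which its call begins.
- bot.hand_in(): hands the job in, once; it reports no verdict.
Trained networks look in a picture, given as the dict that the camera call returned (one of the last four; its "shot" number tells which), for a name from the list of things; names that differ only in an ending like _2 or _b are one class to them, and where a whole thing is asked for, a point or a joint stands for the part that bears it (a point fixed in the world has none). Each returns a list of dicts, best first, with "p" (0 to 1); they miss things now and then, are a little off and sometimes report something else, mostly with a low value. They report only what shows in the picture. A call takes as long as a camera call. They do not tell look-alikes from the thing itself.
- bot.find_in(picture, label): "at" ([x, y, z] in m, in world coordinates, good to about 4 mm: the middle of the surface that is visible of it).
- bot.masks_of(picture, label): "region" (400x640 bool, what is visible of it).
- bot.spot_point(picture, label): "at" ([x, y, z] in m, in world coordinates, good to about 4 mm: a listed point, or the origin of a listed thing).
The state is a dict: "clock": time; "joint_pos": joint angles; "joint_vel": joint speeds; "joint_torque": joint torques, N m; "position": TCP position; "orientation": TCP orientation; "wrist_force": force on the tool from outside, world axes, zero at the start; "torque": the same for the moment, N m; "width": opening from 0.0 (shut) to 1.0 (fully open).
Only numpy, scipy, OpenCV 4.12 (cv2) and the standard library are available. Lean on these libraries where they do the work, as an engineer would, in place of code of your own. Each camera call takes 0.05 s, during which the arm holds its last target.

TASK

Leak-test the uncapped white bottle: stand it in the round nest on the pulled-out tray of the tester, let go of it, and push the tray fully home under the sealing head. Then press the head down by its T-handle and turn it clockwise into its holding notch, so that it stays down on the bottle's mouth when you let go, and only after that swing the red lever of the air valve fully open, in line with its pipe. Leave the amber bottle, beaker and glove box standing where they are.

Things in the scene. Friction and masses are not known exactly. Their poses are not given: they have to be found in the camera images.
- rig: fixed leak tester: base plate, two 18 mm steel columns 80 mm left and right of the origin, grey crosshead (50 x 200 mm, top 208 mm up), guide bush 54 mm wide (top 262 mm) with the sealing head. Origin on the bench below the head's axis, z up. -x: operator's side, tray comes out there. -y side: air line with gauge (110 mm tall, at x -80, y -140 mm), valve, blue receiver (100 mm tall)
- bottle: white open-mouthed plastic bottle with a pale green band, no cap; round, straight body 54 mm wide up to 67 mm, then a shoulder to a neck 38 mm wide; 100 mm tall, 60 g or so. Origin: centre of its underside; z runs up to the mouth
- tray_nest (a point): centre of the nest's floor on the tray (30 mm above the bench): a blue round rim 9 mm high, 62 mm wide inside, for the 54 mm bottle
- tray_bar (a point): middle of the black push bar of the tray, a round bar 12 mm thick and 84 mm wide lying across the tray's front, 52 mm above the bench; 75 mm ahead of the nest. Push it towards the tester's +x axis, for instance with closed fingers set down in front of it
- tray (a joint): how far the tray is pulled out, m: 0 is fully home against its stop with the nest exactly under the head, 0.112 is fully out. It slides along the tester's x axis with about 2 N of friction and stays where it is left
- thandle_grip (a point): centre of the black T-handle bar, on the head's axis, 338 mm above the bench when the head is up: bar 92 mm long, 20 mm thick across, 18 mm high, on a 19 mm stem; it lies along the tester's y axis until turned. Its two red pins run in J-shaped slots in the bush below
- plunger (a joint): how far the sealing head is pressed down, m: 0 up, 0.038 bottom stop. A spring pushes it up (5 N at the top, about 16 N in all at the bottom on a bottle). Beyond 36 mm the pins pass under the slot's lip; in the notch it rests at 0.030
- thandle (a joint): turn of the T-handle, rad, clockwise from above: 0 at the start, 1.08 at its stop. It turns only when pressed down: freely at the bottom stop; less deep, the sloping slot roof resists from 25 mm on. Turned to the stop at the bottom and let go, it rises 8 mm into the notch (turn 1.0 to 1.08) and stays; let go short of that it spins back and snaps up
- seal: black rubber sealing disc, 46 mm wide, sprung, at the head's foot; its face is 157 mm above the bench when up, 27 mm above the mouth of a bottle in the nest with the tray home. In the notch it presses the mouth with 2 to 3 N. Its origin lies on the head's axis, 157 mm below its face
- cock_axis (a point): turning axis of the air valve's lever, at the lever's height, 88 mm above the bench; the steel pipe below it (16 mm thick, top 53 mm above the bench) runs along the tester's y axis
- cock_tip (a point): free end of the red lever, 103 mm from its axis; the red sleeve covers the outer 74 mm, is 16 mm wide and 10 mm thick (83 to 93 mm above the bench)
- cock (a joint): lever of the air valve, rad: 0 is shut (lever points to the tester's -x, across the pipe), 1.571 is open against its hard stop (lever points to the tester's -y, in line with the pipe); it grows counter-clockwise seen from above, takes about 3 N at the sleeve, and stays where it is left
- amber: bystander: amber bottle with black cap, 54 mm wide, 105 mm tall, origin at its underside
- beaker: bystander: glass beaker, 80 mm wide, 100 mm tall, origin at its underside
- glovebox: bystander: white and green glove box, 110 x 200 x 70 mm, origin at its underside
Not all that is in view belongs to the job. Leave any blue or purple look-alike of the bottle alone.

How it is judged:
On the way, in this order (a step that is already met when the one before it is completed fails the run):
1. the white bottle stands upright in the nest, let go (horizontal distance between bottle and tray_nest below 0.008 m and z of bottle in the frame of tray_nest below 0.004 m and angle between bottle's own z axis and vertical below 0.06 rad and contact force between the fingers and bottle below 0.2 N), for 0.2 s.
2. the tray is fully home with the bottle in its nest (value of joint tray below 0.004 m and horizontal distance between bottle and tray_nest below 0.008 m and angle between bottle's own z axis and vertical below 0.06 rad), for 0.2 s.
3. the head sits in its holding notch, sealed on the bottle's mouth (value of joint plunger between 0.027 and 0.033 m and value of joint thandle above 0.93 rad and contact force between seal and bottle above 0.8 N), for 0.2 s.
4. the air valve is fully open (value of joint cock above 1.48 rad), for 0.2 s.
At the end, for the whole second after the job is handed in: tray within 4 mm of home, white bottle upright (0.06 rad) and at rest within 8 mm of the nest's centre; head resting in its notch (27 to 33 mm down, turned over 0.93 rad), seal pressing the bottle by over 0.8 N; valve lever within 0.09 rad of its open stop (all of step 2 and all of step 3 and value of joint cock above 1.48 rad and linear speed of bottle below 0.02 m/s); the robot touches nothing.
It fails at once if the amber bottle is moved more than 30 mm (distance of amber from where it was at the start of the episode above 0.03 m).
It fails at once if the beaker is moved more than 30 mm (distance of beaker from where it was at the start of the episode above 0.03 m).
It fails at once if the glove box is moved more than 30 mm (distance of glovebox from where it was at the start of the episode above 0.03 m).
It also fails if it takes over 72 s, if anything falls off the work surface, if the arm or the gripper's body presses on something with over 40 N, if the wrist force passes 120 N, or if a joint passes its speed limit or range.

## Working session

There is one attempt and no reset: what is moved stays moved. The work goes in short steps, Python scripts to look and compute and a tool call to move; the robot and the scene stay as the last step left them, time stands still between calls to the robot, and variables do not carry over. Pictures are saved under pics/ and viewed, and the job is handed in when it is done.

Besides the shell and the picture viewer there is one more tool, called after "Request:" by a JSON object that holds its "method" and its "body". apply_moves: Moves the arm, as the interface text tells. Its arguments: {"type":"object","properties":{"linear":{"type":"array","items":{"type":"array","items":{"type":"number"}}},"delta_rot":{"type":"array","items":{"type":"array","items":{"type":"number"}}},"fingers":{"type":"array","items":{"type":"number"}}},"required":["linear","delta_rot","fingers"]}

```bash
ls; mkdir -p pics; cat > h.py <<'E'
import numpy as np,cv2
from cell import bot
from scipy.spatial.transform import Rotation as R
def save(f,n,crop=None,s=1):
    im=f["image"][:,:,::-1]
    if crop: im=im[crop[1]:crop[3],crop[0]:crop[2]]
    if s!=1: im=cv2.resize(im,None,fx=s,fy=s,interpolation=cv2.INTER_CUBIC)
    cv2.imwrite("pics/"+n+".png",im)
def world(f,u,v,d=None):
    K=np.array([[f["fx"],0,f["cx"]],[0,f["fy"],f["cy"]],[0,0,1]])
    p=cv2.undistortPoints(np.array([[[u,v]]],float),K,np.array([f["k1"],0,0,0]))[0,0]
    if d is None:d=f["depth"][int(v),int(u)]
    c=np.array([p[0]*d,p[1]*d,d])
    return R.from_rotvec(np.ravel(f["rvec"])).as_matrix().T@(c-np.ravel(f["tvec"]))
def proj(f,P):
    K=np.array([[f["fx"],0,f["cx"]],[0,f["fy"],f["cy"]],[0,0,1]])
    return cv2.projectPoints(np.array([P],float),np.ravel(f["rvec"]),np.ravel(f["tvec"]),K,np.array([f["k1"],0,0,0]))[0].ravel()
def st():
    o=bot.get_obs();print(o["clock"],np.round(o["position"],4),np.round(o["orientation"],3),np.round(o["wrist_force"],1),round(o["width"],3),np.round(o["joint_pos"],2))
E
python3 - <<'E'
from h import *
st();print(bot.tcp_to_tips)
for n in["scene","side","wrist"]:
    f=bot.grab_frame(n);save(f,n+"0")
    for l in ["rig","bottle","tray_nest","tray_bar","thandle_grip","cock_axis","cock_tip","amber","beaker","glovebox","seal"]:
        try: r=bot.spot_point(f,l)
        except Exception as e: print(l,e);continue
        print(n,l,[(np.round(x["at"],3),round(x["p"],2)) for x in r[:4]])
E
```

```text
pics
0.0 [ 0.1965 -0.4866  0.2557] [-3.083 -0.599 -0.   ] [-0.1  0.9  1.1] 0.996 [-1.41  0.31  1.5   0.    1.33 -0.22]
0.025
scene rig [(array([0.63 , 0.033, 0.001]), 0.89)]
scene bottle [(array([ 0.65 ,  0.431, -0.003]), 0.84), (array([ 0.68 ,  0.34 , -0.001]), 0.75), (array([ 0.568,  0.359, -0.002]), 0.59)]
scene tray_nest [(array([0.524, 0.015, 0.03 ]), 0.57)]
scene tray_bar [(array([0.448, 0.001, 0.052]), 0.69)]
scene thandle_grip [(array([0.568, 0.36 , 0.002]), 0.71), (array([0.638, 0.033, 0.336]), 0.62)]
scene cock_axis []
scene cock_tip [(array([ 0.487, -0.203,  0.093]), 0.49)]
scene amber [(array([ 0.422,  0.324, -0.002]), 0.8)]
scene beaker [(array([ 0.33 , -0.372,  0.002]), 0.76), (array([0.632, 0.031, 0.003]), 0.24)]
scene glovebox []
scene seal []
side rig [(array([ 0.633,  0.032, -0.002]), 0.64)]
side bottle [(array([0.564, 0.356, 0.002]), 0.93), (array([0.684, 0.337, 0.002]), 0.75), (array([0.65 , 0.425, 0.001]), 0.72)]
side tray_nest [(array([0.524, 0.014, 0.027]), 0.75)]
side tray_bar [(array([0.45 , 0.001, 0.052]), 0.85)]
side thandle_grip [(array([0.632, 0.035, 0.345]), 0.66), (array([0.807, 0.089, 0.003]), 0.24)]
side cock_axis [(array([ 0.59 , -0.187,  0.093]), 0.65)]
side cock_tip [(array([ 0.494, -0.209,  0.087]), 0.51)]
side amber [(array([0.426, 0.32 , 0.002]), 0.92), (array([0.562, 0.358, 0.   ]), 0.65)]
side beaker []
side glovebox [(array([ 0.807,  0.091, -0.001]), 0.74)]
side seal []
wrist rig []
wrist bottle []
wrist tray_nest []
wrist tray_bar []
wrist thandle_grip []
wrist cock_axis []
wrist cock_tip []
wrist amber []
wrist beaker []
wrist glovebox []
wrist seal []
```

View pics/scene0.png

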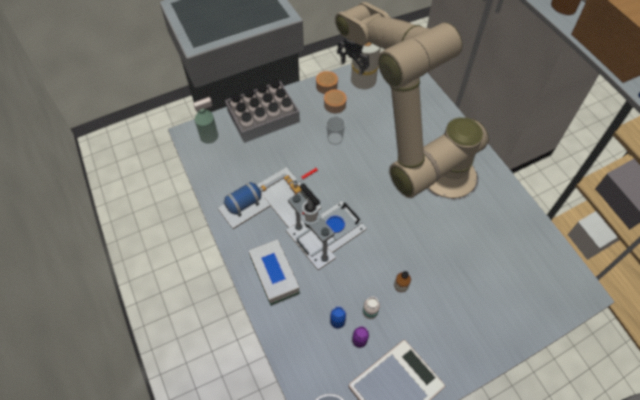

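View pics/side0.png

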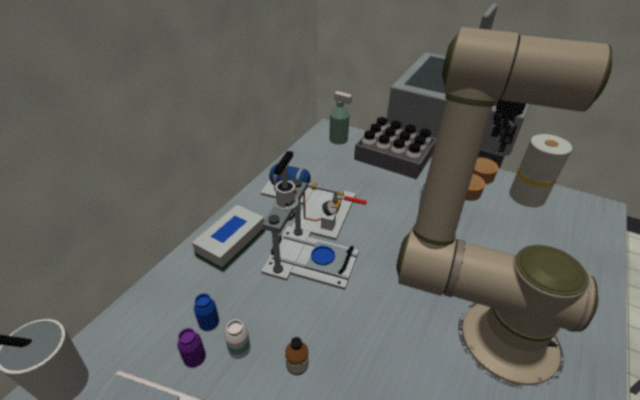

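```bash
python3 - <<'E'
from h import *
for n in["scene","side"]:
    f=bot.grab_frame(n)
    for P in [(.65,.43,.05),(.682,.339,.05),(.566,.358,.05),(.8,.09,.03),(.59,-.187,.088),(.33,-.372,.05)]: print(n,P,proj(f,P).round())
    print("cam",(-R.from_rotvec(np.ravel(f["rvec"])).as_matrix().T@np.ravel(f["tvec"])).round(3))
E
```

```text
scene (0.65, 0.43, 0.05) [360. 336.]
scene (0.682, 0.339, 0.05) [338. 316.]
scene (0.566, 0.358, 0.05) [372. 306.]
scene (0.8, 0.09, 0.03) [275. 272.]
scene (0.59, -0.187, 0.088) [295. 182.]
scene (0.33, -0.372, 0.05) [334. 130.]
cam [0.977 0.801 1.64 ]
side (0.65, 0.43, 0.05) [190. 346.]
side (0.682, 0.339, 0.05) [205. 311.]
side (0.566, 0.358, 0.05) [238. 338.]
side (0.8, 0.09, 0.03) [232. 238.]
side (0.59, -0.187, 0.088) [335. 195.]
side (0.33, -0.372, 0.05) [430. 198.]
cam [0.151 0.725 0.93 ]
```

Bottle look-alikes in the scene image: white at (372,306), blue at (338,316), purple at (360,336), amber with cap at (403,280). By the description I choose the white one at (372,306), and check it in a crop.

```bash
python3 - <<'E'
from h import *
f=bot.grab_frame("side");save(f,"side_b",(160,270,330,390),4)
g=bot.grab_frame("scene");save(g,"scene_r",(200,140,380,280),4)
E
```

```text
(no output)
```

View pics/side_b.png

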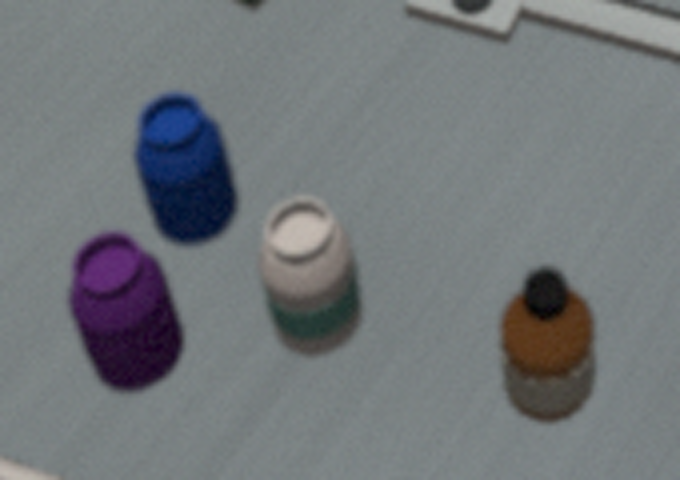

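View pics/scene_r.png

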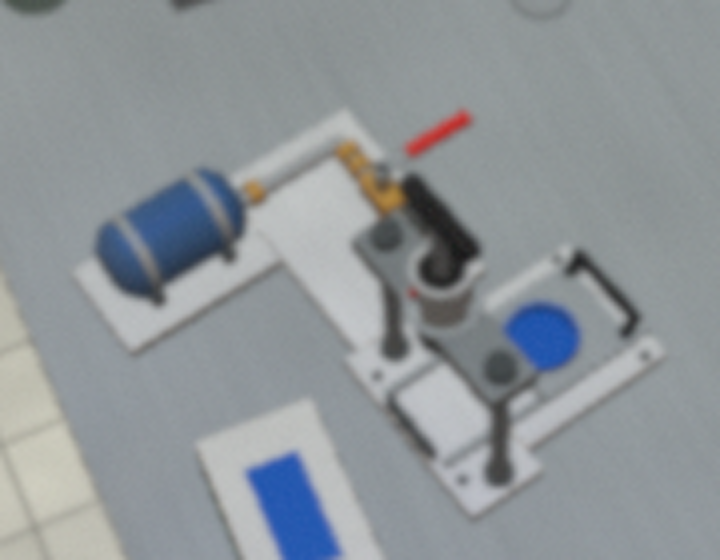

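Request:
{"method": "apply_moves", "body": {"linear": [[0.02,0.04,0.012],[0.02,0.04,0.012],[0.02,0.04,0.012],[0.02,0.04,0.012],[0.02,0.04,0.012]], "delta_rot": [[0,0,-0.1],[0,0,-0.1],[0,0,0],[0,0,0],[0,0,0]], "fingers": [1,1,1,1,1]}}

```text
clock: 2.5
position: [0.2963, -0.2827, 0.3155]
orientation: [-3.127, -0.263, 0.001]
wrist_force: [1.2, -0.3, 0.8]
width: 1.001
```

The crop confirms it: white, open mouth, pale green band (side 238,338). The receiver lies at the +x side, clear of the lever's sweep. I go on over the tray for a wrist picture.

Request:
{"method": "apply_moves", "body": {"linear": [[0.02,0.045,0.01],[0.02,0.045,0.01],[0.02,0.045,0.01],[0.02,0.045,0.01],[0.02,0.045,0.01]], "delta_rot": [[0,0,0],[0,0,0],[0,0,0],[0,0,0],[0,0,0]], "fingers": [1,1,1,1,1]}}

```text
clock: 3.0
position: [0.3936, -0.0579, 0.3668]
orientation: [-3.13, -0.259, -0.005]
wrist_force: [0.7, -1.0, -0.3]
width: 1.0
```

```bash
python3 - <<'E'
from h import *
st()
f=bot.grab_frame("wrist");save(f,"w1")
print("cam",(-R.from_rotvec(np.ravel(f["rvec"])).as_matrix().T@np.ravel(f["tvec"])).round(3),R.from_rotvec(np.ravel(f["rvec"])).as_matrix().round(2))
for l in ["rig","tray_nest","tray_bar","thandle_grip","cock_axis","cock_tip","tray"]:
        try: r=bot.spot_point(f,l)
        except Exception as e: print(l,e);continue
        print(l,[(np.round(x["at"],4),round(x["p"],2)) for x in r[:4]])
E
```

```text
3.0 [ 0.3936 -0.0579  0.3668] [-3.13  -0.259 -0.005] [ 0.7 -1.  -0.3] 1.0 [-0.44 -0.04  1.62  0.    1.56  0.96]
cam [ 0.463 -0.046  0.485] [[ 0.16 -0.99 -0.  ]
 [-0.95 -0.16  0.27]
 [-0.27 -0.04 -0.96]]
rig []
tray_nest [(array([0.5208, 0.0145, 0.032 ]), 0.9)]
tray_bar [(array([0.4529, 0.0008, 0.0525]), 0.93)]
thandle_grip []
cock_axis []
cock_tip [(array([ 0.4872, -0.2049,  0.0895]), 0.56)]
tray it knows: amber, beaker, bottle, cock_axis, cock_tip, glovebox, rig, seal, thandle_grip, tray_bar, tray_nest
```

View pics/w1.png

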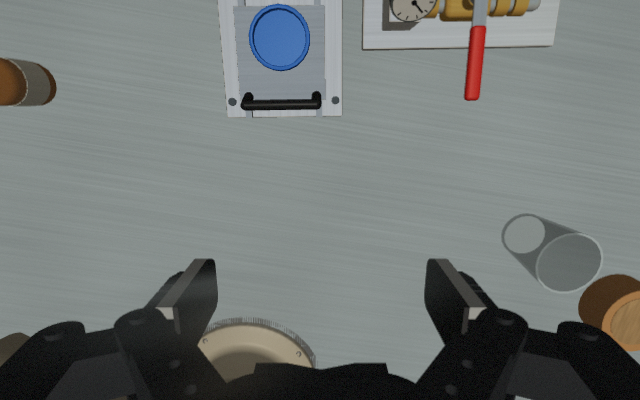

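Wrist view: blue nest centred at about (279,37), black push bar at (281,101), red lever from (479,28) to (471,98), gauge at (412,5). I measure these from the pixels.

```bash
cat >> h.py <<'E'
def onz(f,u,v,z):
    a=world(f,u,v,1.0);b=world(f,u,v,2.0)
    return a+(b-a)*(z-a[2])/(b[2]-a[2])
E
python3 - <<'E'
from h import *
f=bot.grab_frame("wrist");im=f["image"]
hsv=cv2.cvtColor(im,cv2.COLOR_RGB2HSV)
b=((hsv[:,:,0]>100)&(hsv[:,:,0]<125)&(hsv[:,:,1]>120)).astype(np.uint8)
c=max(cv2.findContours(b,0,2)[0],key=cv2.contourArea)
# outer contour of rim, at rim top for far/side edges
P=np.array([onz(f,*p[0],.039) for p in c])[:,:2]
A=np.c_[2*P,np.ones(len(P))];s=np.linalg.lstsq(A,(P**2).sum(1),rcond=None)[0]
print("nest",s[:2].round(4),"r",np.sqrt(s[2]+s[0]**2+s[1]**2).round(4))
dk=(im.max(2)<60).astype(np.uint8);dk[:85]=0;dk[115:]=0;dk[:,:235]=0;dk[:,330:]=0
ys,xs=np.nonzero(dk);print(xs.min(),xs.max(),ys.min(),ys.max())
Q=[]
for x in range(xs.min()+10,xs.max()-9,4):
    yy=ys[xs==x];Q.append(onz(f,x,yy.mean(),.052)[:2])
Q=np.array(Q);l=np.polyfit(Q[:,1],Q[:,0],1);print("bar yaw deg",np.degrees(np.arctan(-l[0])),"ends",[onz(f,x,101,.052).round(4) for x in (xs.min(),xs.max())],Q.mean(0))
r=(((hsv[:,:,0]<8)|(hsv[:,:,0]>172))&(hsv[:,:,1]>150)).astype(np.uint8);r[120:]=0
ys,xs=np.nonzero(r)
P=np.array([onz(f,x,y,.093)[:2] for x,y in zip(xs,ys)]);m=P.mean(0);d=np.linalg.svd(P-m,full_matrices=0)[2][0]
t=(P-m)@d;print("lever",m,np.degrees(np.arctan2(*d[::-1])),(m+d*t.max()).round(4),(m+d*t.min()).round(4))
# rail outer edges
for (u,v) in [(228,117),(342,117),(362,48),(555,46)]: print(u,v,onz(f,u,v,0.02 if u<350 else .01).round(4))
E
```

```text
nest [0.5253 0.0132] r 0.0351
238 318 90 108
bar yaw deg 9.4603111775127 ends [array([0.4467, 0.0471, 0.052 ]), array([ 0.462 , -0.0461,  0.052 ])] [4.52199919e-01 2.18029366e-04]
lever [ 0.52730873 -0.19764819] -170.39738556322712 [ 0.4908 -0.2038] [ 0.5613 -0.1919]
228 117 [0.4237 0.065  0.02  ]
342 117 [ 0.4475 -0.0794  0.02  ]
362 48 [ 0.5334 -0.0897  0.01  ]
555 46 [ 0.5739 -0.3253  0.01  ]
```

Request:
{"method": "apply_moves", "body": {"linear": [[0.007,0.043,-0.005],[0.007,0.043,-0.005],[0.007,0.043,-0.005],[0.007,0.043,-0.01],[0.007,0.043,-0.01]], "delta_rot": [[0,0,0],[0,0,0],[0,0,0],[0,0,0],[0,0,0]], "fingers": [1,1,1,1,1]}}

```text
clock: 3.9
position: [0.4291, 0.1507, 0.3298]
orientation: [3.134, 0.216, 0.005]
wrist_force: [1.6, -0.8, -0.6]
width: 0.997
```

Request:
{"method": "apply_moves", "body": {"linear": [[0.01,0.043,-0.01],[0.01,0.043,-0.01],[0.01,0.043,-0.01],[0.01,0.043,-0.01],[0,0,0]], "delta_rot": [[0,0,0],[0,0,0],[0,0,0],[0,0,0],[0,0,0]], "fingers": [1,1,1,1,1]}}

```text
clock: 4.4
position: [0.4722, 0.3272, 0.2846]
orientation: [3.134, 0.203, -0.001]
wrist_force: [-0.2, -0.8, -0.1]
width: 1.001
```

```bash
python3 - <<'E'
from h import *
st()
f=bot.grab_frame("wrist");save(f,"w2")
print([(np.round(x["at"],4),round(x["p"],2)) for x in bot.spot_point(f,"bottle")])
print(proj(f,(.566,.358,.1)),proj(f,(.566,.358,0)))
E
```

```text
4.4 [0.4722 0.3272 0.2846] [ 3.134e+00  2.030e-01 -1.000e-03] [-0.2 -0.8 -0.1] 1.001 [ 0.4   0.41  1.29 -0.    1.44  1.84]
[(array([ 0.5685,  0.3572, -0.0008]), 0.59)]
[297.43462305  65.86419265] [303.13901997  74.59127029]
```

View pics/w2.png

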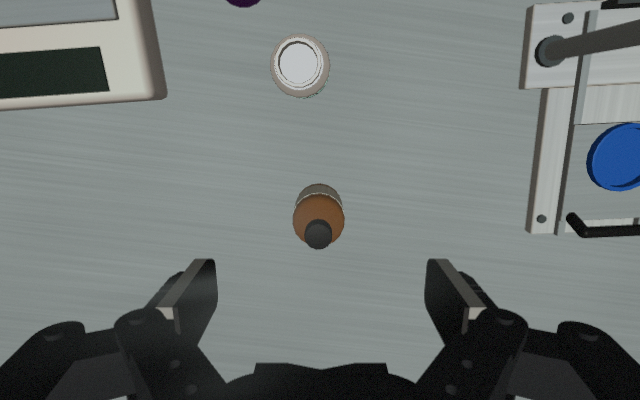

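The white bottle's mouth is at (300,63), amber at (319,225) between me and it, tips well above. I compute the mouth position.

```bash
python3 - <<'E'
from h import *
f=bot.grab_frame("wrist");print(f["fx"])
save(f,"w2c",(250,20,350,110),6)
print(onz(f,300,63,.1).round(4),onz(f,300,66.5,.067).round(4))
E
```

```text
351.1011209535432
[0.5692 0.3532 0.1   ] [0.5693 0.355  0.067 ]
```

View pics/w2c.png

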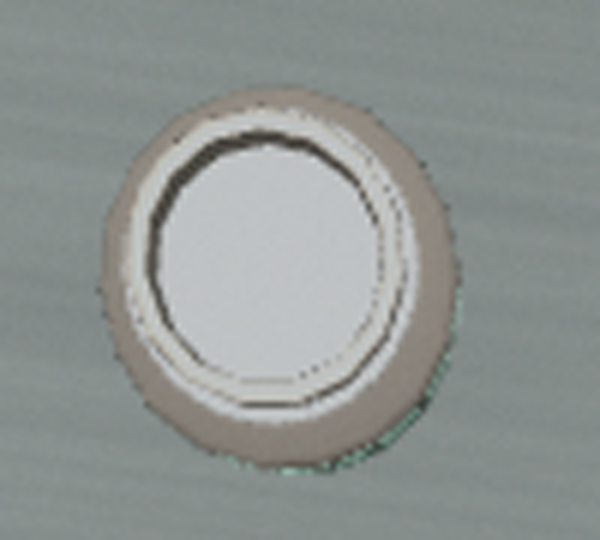

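```bash
python3 - <<'E'
from h import *
f=bot.grab_frame("wrist")
print(onz(f,295,63,.1).round(4),onz(f,296.7,66.5,.064).round(4))
o=bot.get_obs();M=R.from_rotvec(o["orientation"]).as_matrix();print(M.round(3))
E
```

```text
[0.5691 0.3568 0.1   ] [0.5695 0.3577 0.064 ]
[[ 0.992  0.126  0.004]
 [ 0.126 -0.992 -0.001]
 [ 0.003  0.001 -1.   ]]
```

Request:
{"method": "apply_moves", "body": {"linear": [[0.033,0.01,-0.02],[0.033,0.01,-0.02],[0.031,0.01,-0.02],[0,0,-0.02],[0,0,0]], "delta_rot": [[0,0,0.04],[0,0,0],[0,0,0],[0,0,0],[0,0,0]], "fingers": [1,1,1,1,1]}}

```text
clock: 5.1
position: [0.5754, 0.3461, 0.211]
orientation: [-3.131, -0.247, -0.018]
wrist_force: [-0.0, 0.5, 1.0]
width: 0.999
```

```bash
python3 - <<'E'
from h import *
st()
f=bot.grab_frame("wrist");save(f,"w3")
print(proj(f,(.569,.357,.1)))
E
```

```text
5.1 [0.5754 0.3461 0.211 ] [-3.131 -0.247 -0.018] [-0.   0.5  1. ] 0.999 [ 0.37  0.67  1.06 -0.    1.39  1.78]
[303.61783225 216.42849091]
```

View pics/w3.png

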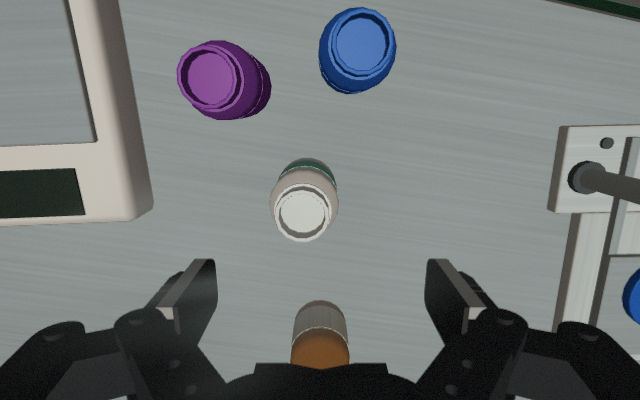

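Mouth at (303,212), right where predicted. Centering and descending.

Request:
{"method": "apply_moves", "body": {"linear": [[-0.005,0.011,-0.02],[0,0,-0.02],[0,0,-0.02],[0,0,-0.02],[0,0,0]], "delta_rot": [[0,0,0],[0,0,0],[0,0,0],[0,0,0],[0,0,0]], "fingers": [1,1,1,1,1]}}

```text
clock: 5.65
position: [0.5729, 0.3543, 0.1437]
orientation: [-3.126, -0.239, -0.047]
wrist_force: [0.2, -0.1, -0.0]
width: 0.996
```

```bash
python3 - <<'E'
from h import *
st()
f=bot.grab_frame("wrist");save(f,"w4")
print(proj(f,(.570,.357,.1)))
E
```

```text
5.65 [0.5729 0.3543 0.1437] [-3.126 -0.239 -0.047] [ 0.2 -0.1 -0. ] 0.996 [ 0.38  0.72  1.16 -0.    1.23  1.8 ]
[314.97323669 255.03524218]
```

View pics/w4.png

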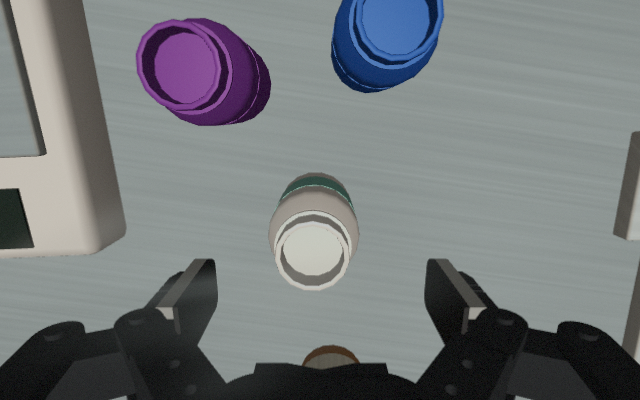

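```bash
cat >> h.py <<'E'
def fix(yawdeg,goal=None):
    # yawdeg: desired world direction of tool x axis, tool down
    o=bot.get_obs();y=np.radians(yawdeg)
    T=np.array([[np.cos(y),np.sin(y),0],[np.sin(y),-np.cos(y),0],[0,0,-1]])
    d=(R.from_matrix(T)*R.from_rotvec(o["orientation"]).inv()).as_rotvec()
    M=R.from_rotvec(o["orientation"]).as_matrix()
    print("yaw",np.degrees(np.arctan2(M[1,0],M[0,0])).round(2),"drot",d.round(4), "dpos",None if goal is None else (np.array(goal)-o["position"]).round(4))
E
python3 -c "
from h import *
fix(9.6,(.570,.3575,.061))"
```

```text
yaw 8.72 drot [-0.0101  0.0325  0.0152] dpos [-0.0037  0.0029 -0.0848]
```

Request:
{"method": "apply_moves", "body": {"linear": [[-0.0037,0.003,-0.01],[0,0,-0.02],[0,0,-0.02],[0,0,-0.02],[0,0,0]], "delta_rot": [[-0.01,0.032,0.015],[0,0,0],[0,0,0],[0,0,0],[0,0,0]], "fingers": [1,1,1,1,1]}}

```text
clock: 6.2
position: [0.5719, 0.3587, 0.0825]
orientation: [-3.127, -0.267, -0.01]
wrist_force: [-0.2, -0.9, 0.0]
width: 0.999
```

```bash
python3 -c "
from h import *
st();fix(9.6,(.570,.3575,.061))
f=bot.grab_frame('wrist');save(f,'w5');print(proj(f,(.570,.357,.1)))"
```

```text
6.2 [0.5719 0.3587 0.0825] [-3.127 -0.267 -0.01 ] [-0.2 -0.9  0. ] 0.999 [0.39 0.8  1.18 0.   1.15 1.79]
yaw 9.74 drot [-0.0033  0.0059 -0.0025] dpos [-0.0019 -0.0012 -0.0215]
[324.87661252 328.47889525]
```

View pics/w5.png

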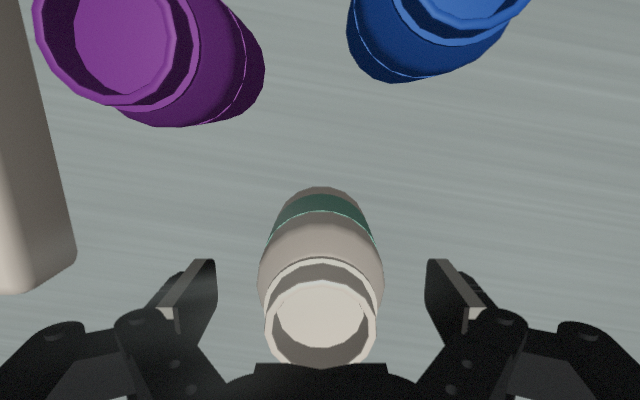

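Bottle is centred between the pads (mouth at 320,318). I go down the last bit and close.

Request:
{"method": "apply_moves", "body": {"linear": [[-0.002,-0.001,-0.018],[0,0,-0.002],[0,0,0],[0,0,0],[0,0,0]], "delta_rot": [[0,0.006,0],[0,0,0],[0,0,0],[0,0,0],[0,0,0]], "fingers": [1,1,1,0,0]}}

```text
clock: 6.75
position: [0.5722, 0.3587, 0.0674]
orientation: [-3.124, -0.267, -0.012]
wrist_force: [0.1, -0.1, -0.2]
width: 0.695
```

Request:
{"method": "apply_moves", "body": {"linear": [[0,0,0],[0,0,0],[0,0,0],[0,0,0],[0,0,0]], "delta_rot": [[0,0,0],[0,0,0],[0,0,0],[0,0,0],[0,0,0]], "fingers": [0,0,0,0,0]}}

```text
clock: 7.25
position: [0.5726, 0.359, 0.0687]
orientation: [-3.124, -0.267, -0.015]
wrist_force: [0.2, 0.2, -1.0]
width: 0.612
```

Request:
{"method": "apply_moves", "body": {"linear": [[0,0,0.02],[0,0,0.03],[-0.005,-0.03,0.03],[-0.007,-0.04,0.02],[-0.007,-0.04,0]], "delta_rot": [[0,0.008,0],[0,0,0],[0,0,0],[0,0,0],[0,0,0]], "fingers": [0,0,0,0,0]}}

```text
clock: 7.75
position: [0.5515, 0.2492, 0.1696]
orientation: [-3.123, -0.277, 0.002]
wrist_force: [1.1, -0.4, -1.0]
width: 0.607
```

Request:
{"method": "apply_moves", "body": {"linear": [[-0.007,-0.04,0],[-0.007,-0.04,0],[-0.007,-0.04,0],[-0.007,-0.03,0],[0,0,0]], "delta_rot": [[0,0.0,0],[0,0,0],[0,0,0],[0,0,0],[0,0,0]], "fingers": [0,0,0,0,0]}}

```text
clock: 8.25
position: [0.521, 0.0901, 0.171]
orientation: [-3.124, -0.272, -0.002]
wrist_force: [0.0, 0.5, -1.2]
width: 0.608
```

```bash
python3 -c "
from h import *
st();fix(9.6,(.525,.0135,.15))
f=bot.grab_frame('wrist');save(f,'w6')
g=bot.grab_frame('side');save(g,'s6',(220,130,420,300),4)
"
```

```text
8.25 [0.521  0.0901 0.171 ] [-3.124e+00 -2.720e-01 -2.000e-03] [ 0.   0.5 -1.2] 0.608 [-0.05  0.4   1.61  0.01  1.13  1.34]
yaw 9.94 drot [-0.0054  0.0007 -0.006 ] dpos [ 0.004  -0.0766 -0.021 ]
```

View pics/w6.png

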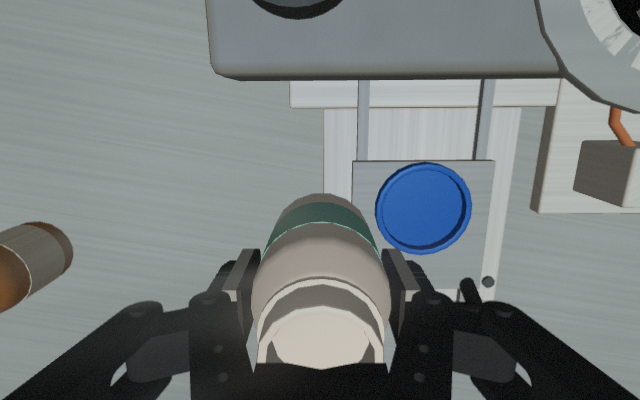

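View pics/s6.png

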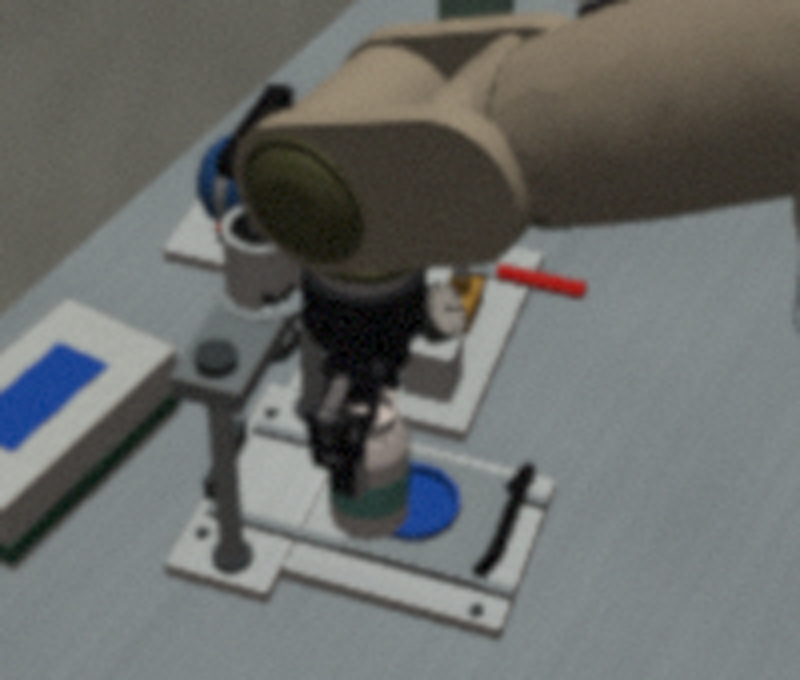

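Request:
{"method": "apply_moves", "body": {"linear": [[-0.01,-0.015,0],[-0.01,-0.015,0],[0,-0.015,0],[0,-0.015,0],[0,-0.01,0]], "delta_rot": [[0,0.0,0.145],[0,0,0.145],[0,0,0.145],[0,0,0.145],[0,0,0.145]], "fingers": [0,0,0,0,0]}}

```text
clock: 8.85
position: [0.5019, 0.027, 0.1709]
orientation: [-2.804, -1.4, -0.001]
wrist_force: [0.1, -0.3, -0.7]
width: 0.608
```

Request:
{"method": "apply_moves", "body": {"linear": [[0,0,0],[0,0,0],[0,0,0],[0,0,0],[0,0,0]], "delta_rot": [[0,0.0,0.145],[0,0,0.145],[0,0,0.145],[0,0,0.145],[0,0,0.145]], "fingers": [0,0,0,0,0]}}

```text
clock: 9.35
position: [0.5037, 0.0318, 0.1706]
orientation: [-2.095, -2.33, 0.002]
wrist_force: [-0.3, -0.1, -0.6]
width: 0.608
```

```bash
python3 -c "
from h import *
st();fix(99.6,(.525,.0135,.15))
f=bot.grab_frame('wrist');save(f,'w7')
o=bot.get_obs();M=R.from_rotvec(o['orientation']).as_matrix()
for dx in (-.004,0,.004):
  P=np.array(o['position'])+M@np.array([dx,0,-.0313]); print(dx,proj(f,P))
"
```

```text
9.35 [0.5037 0.0318 0.1706] [-2.095e+00 -2.330e+00  2.000e-03] [-0.3 -0.1 -0.6] 0.608 [-0.17  0.36  1.67  0.    1.12 -0.28]
yaw 96.08 drot [-0.0041 -0.0069  0.0614] dpos [ 0.0213 -0.0183 -0.0206]
-0.004 [319.83313074 362.52863617]
0 [319.71568066 351.03245557]
0.004 [319.59569505 339.29104398]
```

View pics/w7.png

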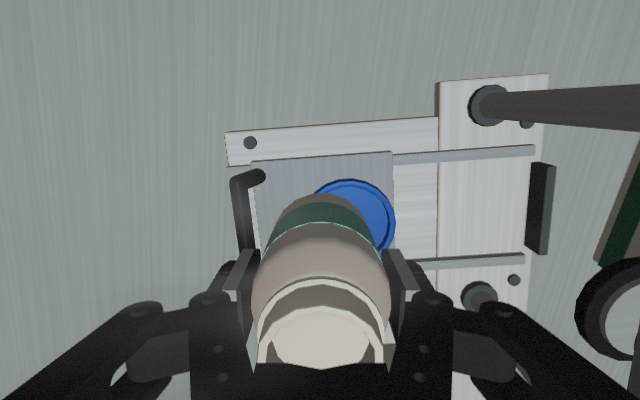

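```bash
python3 -c "
from h import *
f=bot.grab_frame('wrist')
o=bot.get_obs();M=R.from_rotvec(o['orientation']).as_matrix()
for dx in (-.006,-.003,0,.003):
  P=np.array(o['position'])+M@np.array([dx+.019,0,-.0313]);Q=np.array(o['position'])+M@np.array([dx+.027,0,.0017])
  B=np.array(o['position'])+M@np.array([dx+.027,0,.0687]); print(dx,proj(f,P),proj(f,Q),proj(f,B))
save(f,'w7c',(220,170,420,320),4)
"
```

```text
-0.006 [319.89303442 313.00749383] [320.37072825 241.38359473] [320.51690792 194.40656713]
-0.003 [320.01652742 303.60049982] [320.46865149 233.69929818] [320.58259132 189.09930643]
0 [320.14209903 294.03567822] [320.56785043 225.91503128] [320.64884516 183.74592348]
0.003 [320.26980545 284.30877248] [320.66835189 218.02869488] [320.71567745 178.34577062]
```

View pics/w7c.png

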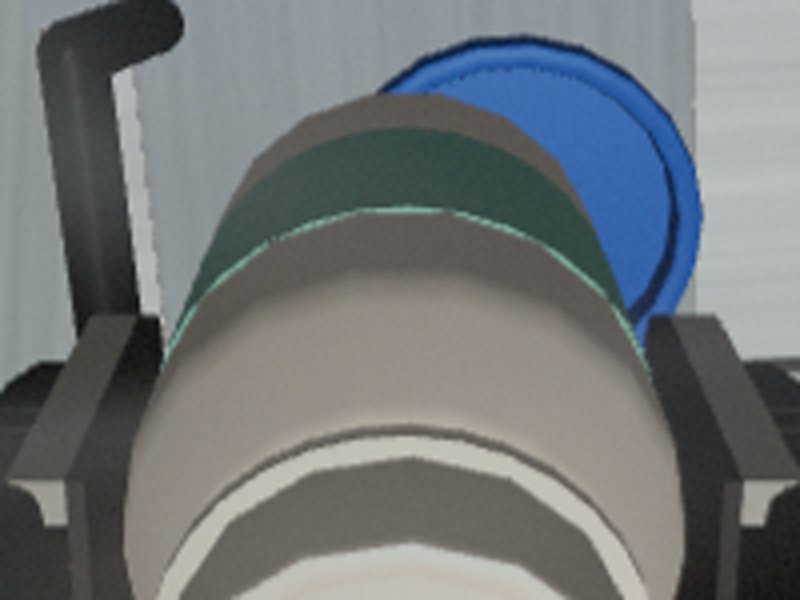

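```bash
python3 -c "
from h import *
f=bot.grab_frame('wrist')
o=bot.get_obs();M=R.from_rotvec(o['orientation']).as_matrix();p=np.array(o['position'])
print('w5 model: ring top, left,right; base far edge, shoulder')
for dx in (-.004,-.002,0,.002):
  g=lambda x,y,z:proj(f,p+M@np.array([dx+x,y,z])).round(0)
  print(dx,g(.019,0,-.0175),g(0,-.019,-.0175),g(0,.019,-.0175),g(.027,0,.0825),g(.027,0,.0155))
print('now')
for dx in (-.006,-.003,0,.003):
  g=lambda x,y,z:proj(f,p+M@np.array([dx+x,y,z])).round(0)
  print(dx,g(.019,0,-.0313),g(0,-.019,-.0313),g(0,.019,-.0313),g(.027,0,.0687),g(.027,0,.0017))
"
```

```text
w5 model: ring top, left,right; base far edge, shoulder
-0.004 [320. 282.] [262. 333.] [377. 334.] [320. 185.] [320. 224.]
-0.002 [320. 277.] [262. 328.] [377. 329.] [320. 182.] [320. 219.]
0 [320. 271.] [262. 323.] [377. 323.] [320. 178.] [320. 214.]
0.002 [320. 265.] [262. 318.] [378. 318.] [320. 175.] [320. 209.]
now
-0.006 [319. 313.] [255. 369.] [383. 369.] [320. 194.] [320. 241.]
-0.003 [320. 304.] [255. 360.] [384. 361.] [320. 189.] [320. 234.]
0 [320. 294.] [254. 352.] [385. 352.] [320. 184.] [320. 226.]
0.003 [320. 284.] [254. 343.] [385. 344.] [320. 178.] [320. 218.]
```

```bash
python3 -c "
from h import *
f=bot.grab_frame('wrist')
y=np.radians(9.6);ex=np.array([np.cos(y),np.sin(y),0]);ey=np.array([-np.sin(y),np.cos(y),0])
N=np.array([.525,.0135,.039])
print(proj(f,N+.0351*ey),proj(f,N+.0351*ex))
for l in ['tray_nest','tray_bar']: print([(np.round(x['at'],4),round(x['p'],2)) for x in bot.spot_point(f,l)])
# columns base circles at bench plate
for t in (1,-1):
  for hx in (.6355,):
    print(proj(f,np.array([.6355,.0322,.012])+t*.08*ey))
"
```

```text
[344.9978075  180.71819145] [394.2197351  223.19837384]
[]
[(array([0.4547, 0.003 , 0.0534]), 0.95)]
[487.96544243 104.88303468]
[477.49951652 293.24705206]
```

Predicted nest and column bases match the picture within about 2 px. Move over the nest, above the rim.

Request:
{"method": "apply_moves", "body": {"linear": [[0.011,-0.008,-0.01],[0.011,-0.008,-0.01],[0,0,-0.015],[0,0,0],[0,0,0]], "delta_rot": [[-0.004,-0.007,0.061],[0,0,0],[0,0,0],[0,0,0],[0,0,0]], "fingers": [0,0,0,0,0]}}

```text
clock: 10.15
position: [0.5269, 0.015, 0.1354]
orientation: [2.048, 2.38, 0.002]
wrist_force: [-0.8, -0.6, -0.3]
width: 0.607
```

```bash
python3 -c "
from h import *
st();fix(99.6,(.5255,.0155,.099))
f=bot.grab_frame('wrist');save(f,'w8')
g=bot.grab_frame('side');save(g,'s8',(240,180,400,300),5)
"
```

```text
10.15 [0.5269 0.015  0.1354] [2.048e+00 2.380e+00 2.000e-03] [-0.8 -0.6 -0.3] 0.607 [-0.19  0.44  1.65  0.    1.05 -0.34]
yaw 98.6 drot [0.0003 0.0021 0.0175] dpos [-0.0014  0.0005 -0.0364]
```

View pics/w8.png

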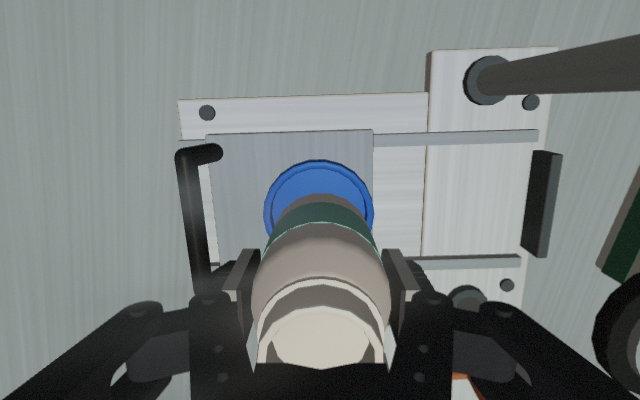

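View pics/s8.png

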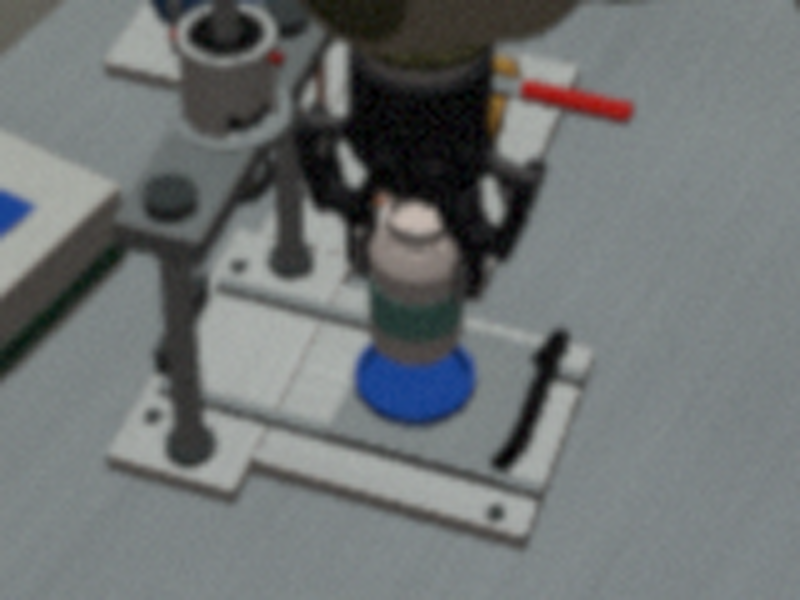

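Laterally aligned (nest centre column 318, bottle 320). Lowering to the nest.

Request:
{"method": "apply_moves", "body": {"linear": [[-0.0015,0.0005,-0.01],[0,0,-0.01],[0,0,-0.008],[0,0,0],[0,0,0]], "delta_rot": [[0,0.002,0.017],[0,0,0],[0,0,0],[0,0,0],[0,0,0]], "fingers": [0,0,0,0,0]}}

```text
clock: 10.75
position: [0.525, 0.0159, 0.106]
orientation: [2.025, 2.4, 0.001]
wrist_force: [-0.8, 1.0, 0.5]
width: 0.608
```

```bash
python3 -c "
from h import *
st();fix(99.6,(.5255,.0155,.099))
f=bot.grab_frame('wrist');save(f,'w9')
g=bot.grab_frame('side');save(g,'s9',(240,180,400,300),5)
"
```

```text
10.75 [0.525  0.0159 0.106 ] [2.025e+00 2.400e+00 1.000e-03] [-0.8  1.   0.5] 0.608 [-0.19  0.48  1.68 -0.    0.98 -0.36]
yaw 99.67 drot [ 0.0005  0.0012 -0.0013] dpos [ 0.0005 -0.0004 -0.007 ]
```

View pics/w9.png

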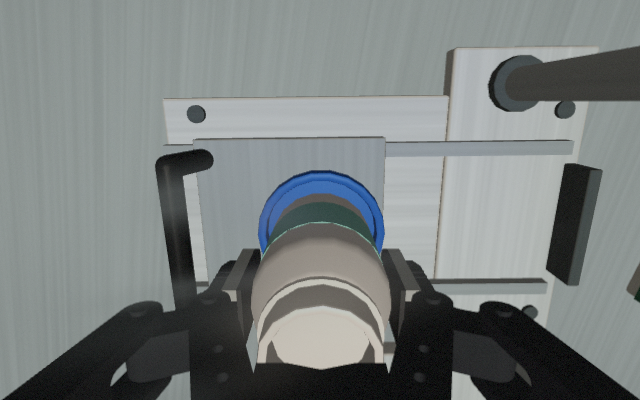

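View pics/s9.png

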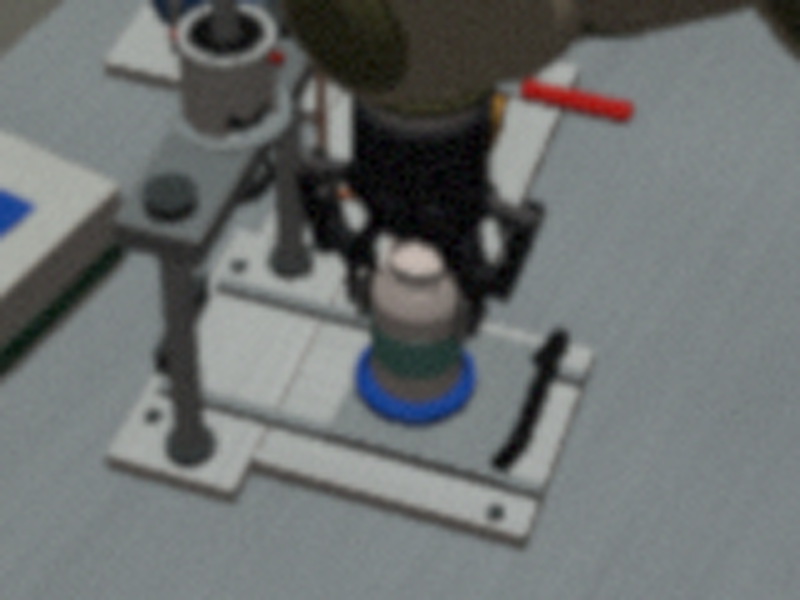

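The base is inside the rim all round. Last millimetres.

Request:
{"method": "apply_moves", "body": {"linear": [[0,0,-0.004],[0,0,-0.002],[0,0,-0.001],[0,0,0]], "delta_rot": [[0,0,0],[0,0,0],[0,0,0],[0,0,0]], "fingers": [0,0,0,0]}}

```text
clock: 11.25
position: [0.5254, 0.0158, 0.0992]
orientation: [2.025, 2.399, 0.002]
wrist_force: [-0.7, -0.1, -1.3]
width: 0.612
```

Request:
{"method": "apply_moves", "body": {"linear": [[0,0,-0.0015],[0,0,0]], "delta_rot": [[0,0,0],[0,0,0]], "fingers": [0,0]}}

```text
clock: 11.45
position: [0.5259, 0.0156, 0.0982]
orientation: [2.024, 2.398, 0.003]
wrist_force: [0.4, -0.1, 0.4]
width: 0.606
```

Request:
{"method": "apply_moves", "body": {"linear": [[0,0,-0.001],[0,0,0],[0,0,0],[0,0,0],[0,0,0]], "delta_rot": [[0,0,0],[0,0,0],[0,0,0],[0,0,0],[0,0,0]], "fingers": [0,0.7,0.85,1,1]}}

```text
clock: 11.95
position: [0.5263, 0.0155, 0.0979]
orientation: [2.023, 2.397, 0.004]
wrist_force: [0.2, -0.2, 0.7]
width: 0.998
```

```bash
python3 -c "
from h import *
st()
f=bot.grab_frame('wrist');save(f,'w10')
g=bot.grab_frame('side');save(g,'s10',(240,180,400,300),5)
"
```

```text
11.95 [0.5263 0.0155 0.0979] [2.023 2.397 0.004] [ 0.2 -0.2  0.7] 0.998 [-0.19  0.49  1.68 -0.    0.96 -0.36]
```

View pics/w10.png

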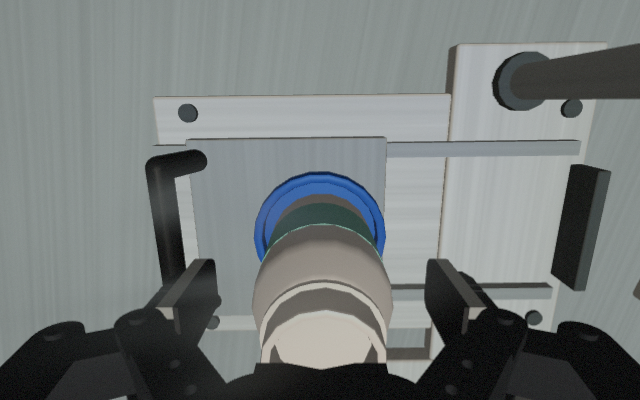

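View pics/s10.png

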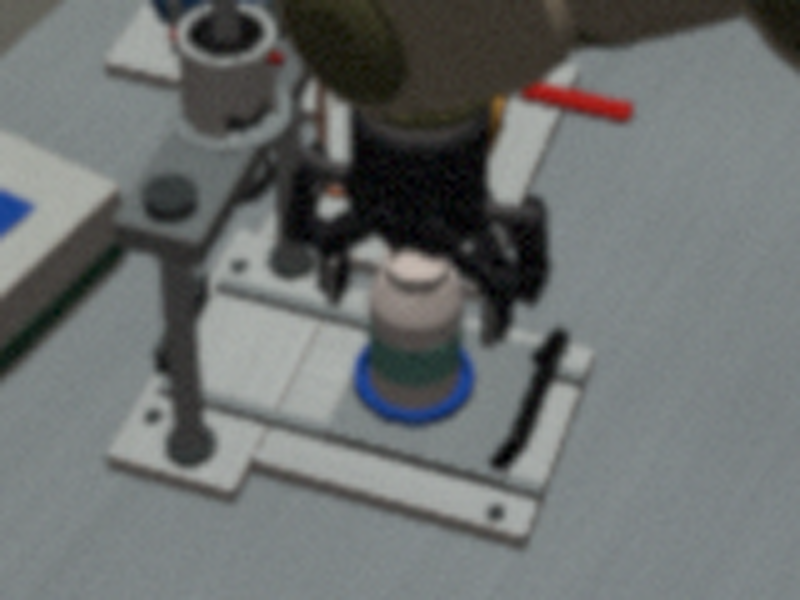

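Bottle stands upright in the nest at (320,~330), jaws open and clear. I lift off, back away and turn the tool for the push (camera to the rear).

Request:
{"method": "apply_moves", "body": {"linear": [[0,0,0.02],[0,0,0.04],[0,0,0.04],[-0.02,-0.004,0.02],[-0.02,-0.004,0]], "delta_rot": [[0,0,0],[0,0,0],[0,0,0.0],[0,0,0.145],[0,0,0.145]], "fingers": [1,1,1,1,0.5]}}

```text
clock: 12.55
position: [0.4852, 0.0076, 0.221]
orientation: [1.645, 2.672, -0.001]
wrist_force: [-0.1, -0.3, -0.5]
width: 0.857
```

Request:
{"method": "apply_moves", "body": {"linear": [[-0.02,-0.004,0],[-0.02,-0.004,0],[-0.02,-0.003,0],[0,0,0],[0,0,0]], "delta_rot": [[0,0,0.145],[0,0,0.145],[0,0,0.145],[0,0,0.145],[0,0,0.145]], "fingers": [0,0,0,0,0]}}

```text
clock: 13.05
position: [0.421, -0.0038, 0.2222]
orientation: [0.553, 3.086, 0.003]
wrist_force: [0.4, -0.3, -0.1]
width: 0.0
```

Request:
{"method": "apply_moves", "body": {"linear": [[0,0,0],[0,0,0],[0,0,0],[0,0,0],[0,0,0]], "delta_rot": [[0,0,0.145],[0,0,0.145],[0,0,0.145],[0,0,0.145],[0,0,0]], "fingers": [0,0,0,0,0]}}

```text
clock: 13.55
position: [0.4205, -0.0037, 0.2224]
orientation: [-0.387, 3.112, 0.006]
wrist_force: [0.6, -0.3, 0.1]
width: -0.001
```

```bash
python3 -c "
from h import *
st();fix(189.6,(.424,-.0034,.065))
f=bot.grab_frame('wrist');save(f,'w11')
g=bot.grab_frame('side');save(g,'s11',(220,150,420,300),4)
for ff in (f,g):
  for l in ['bottle','tray_bar','tray_nest']: print(l,[(np.round(x['at'],4),round(x['p'],2)) for x in bot.spot_point(ff,l)])
"
```

```text
13.55 [ 0.4205 -0.0037  0.2224] [-0.387  3.112  0.006] [ 0.6 -0.3  0.1] -0.001 [-0.29  0.11  1.84  0.01  1.18 -2.11]
yaw -165.82 drot [-0.0041  0.0056 -0.08  ] dpos [ 0.0035  0.0003 -0.1574]
bottle []
tray_bar [(array([0.4555, 0.0033, 0.0532]), 0.66)]
tray_nest []
bottle [(array([0.5239, 0.0118, 0.0288]), 0.92), (array([0.6829, 0.3398, 0.0017]), 0.88), (array([0.6485, 0.4229, 0.0027]), 0.87)]
tray_bar [(array([ 0.4527, -0.0008,  0.0533]), 0.81), (array([ 0.3286, -0.3705, -0.003 ]), 0.26)]
tray_nest [(array([0.528 , 0.0141, 0.0316]), 0.67), (array([0.8047, 0.0893, 0.0016]), 0.27)]
```

View pics/w11.png

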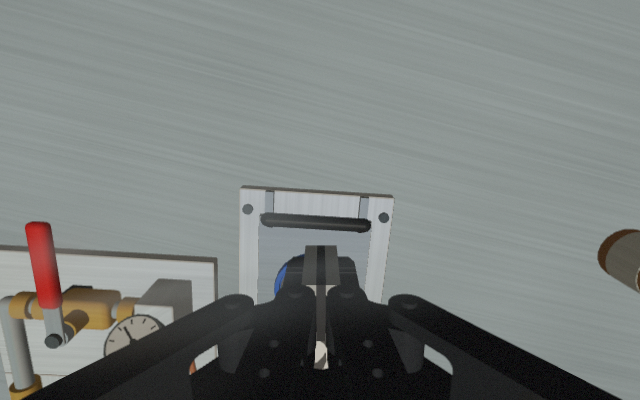

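View pics/s11.png

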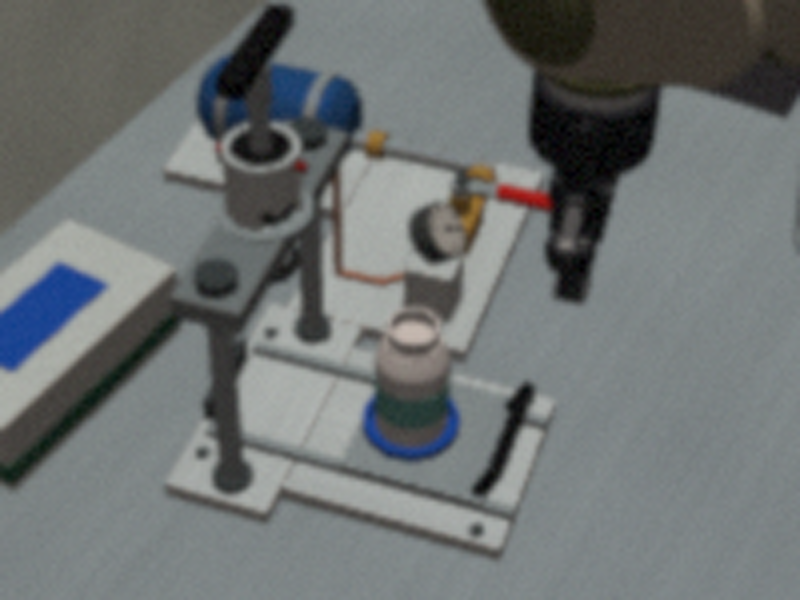

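Bottle upright in the nest (crop 412,390); the bar is ahead of the closed fingers. Lowering in front of the bar.

Request:
{"method": "apply_moves", "body": {"linear": [[0,0,-0.04],[0,0,-0.04],[0,0,-0.04],[0,0,-0.025],[0,0,0]], "delta_rot": [[-0.004,0.005,-0.08],[0,0,0],[0,0,0],[0,0,0],[0,0,0]], "fingers": [0,0,0,0,0]}}

```text
clock: 14.45
position: [0.4211, -0.0039, 0.0743]
orientation: [-0.247, 3.126, -0.004]
wrist_force: [-0.2, -0.0, 1.2]
width: 0.005
```

```bash
python3 -c "
from h import *
st();fix(189.6,(.4205,-.004,.065))
g=bot.grab_frame('side');save(g,'s12',(240,150,440,300),4)
"
```

```text
14.45 [ 0.4211 -0.0039  0.0743] [-0.247  3.126 -0.004] [-0.2 -0.   1.2] 0.005 [-0.29  0.35  2.01  0.    0.78 -2.02]
yaw -170.96 drot [0.0018 0.0063 0.0098] dpos [-0.0006 -0.0001 -0.0093]
```

View pics/s12.png

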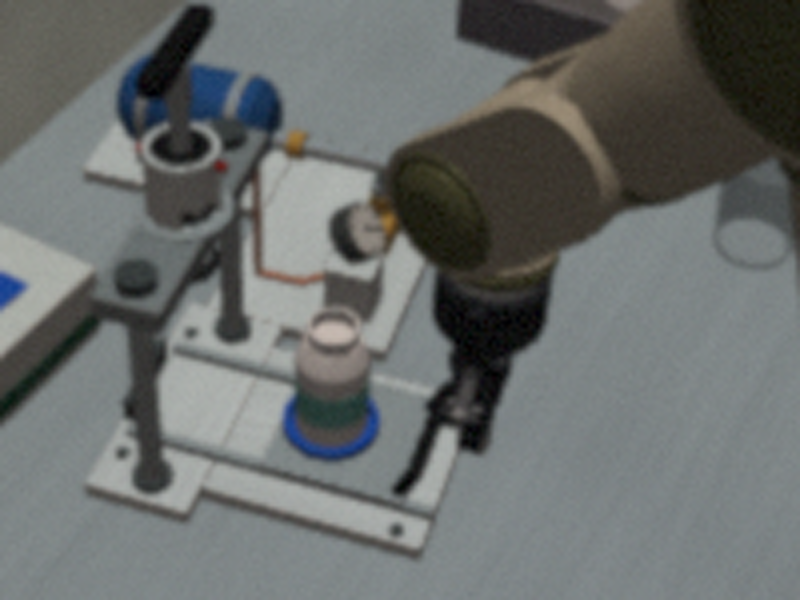

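Request:
{"method": "apply_moves", "body": {"linear": [[0,0,-0.01],[0.006,0.001,0],[0.008,0.0013,0],[0.01,0.0017,0],[0.01,0.0017,0]], "delta_rot": [[0.002,0.006,0.01],[0,0,0],[0,0,0],[0,0,0],[0,0,0]], "fingers": [0,0,0,0,0]}}

```text
clock: 15.0
position: [0.4595, 0.0015, 0.0693]
orientation: [-0.263, 3.124, -0.004]
wrist_force: [-1.4, -1.0, -2.0]
width: -0.001
```

Request:
{"method": "apply_moves", "body": {"linear": [[0.012,0.002,0],[0.012,0.002,0],[0.012,0.002,0],[0.012,0.002,0],[0.012,0.002,0]], "delta_rot": [[0,0,0],[0,0,0],[0,0,0],[0,0,0],[0,0,0]], "fingers": [0,0,0,0,0]}}

```text
clock: 15.5
position: [0.5236, 0.0127, 0.0718]
orientation: [-0.265, 3.125, -0.005]
wrist_force: [-2.3, -0.1, -1.2]
width: -0.001
```

```bash
python3 -c "
from h import *
st();fix(189.6,(.545,.017,.065))
g=bot.grab_frame('side');save(g,'s13',(240,150,440,300),4)
"
```

```text
15.5 [0.5236 0.0127 0.0718] [-0.265  3.125 -0.005] [-2.3 -0.1 -1.2] -0.001 [-0.2   0.53  1.71 -0.    0.89 -1.94]
yaw -170.32 drot [ 0.0028  0.0056 -0.0014] dpos [ 0.0214  0.0043 -0.0068]
```

View pics/s13.png

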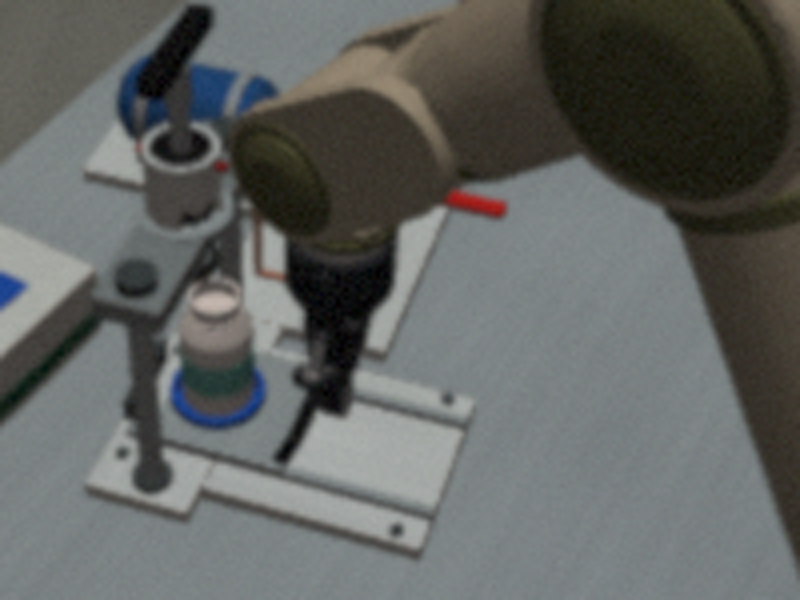

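```bash
python3 -c "
from h import *
g=bot.grab_frame('side')
y=np.radians(9.6);ex=np.array([np.cos(y),np.sin(y),0]);ey=np.array([-np.sin(y),np.cos(y),0])
H=np.array([.636,.0325,0]);P=[]
for u in range(270,365,1):
  for v in range(150,250):
    if g['depth'][v,u]>0:
      w=world(g,u,v)-H; P.append((w@ex,w@ey,w[2],u,v))
P=np.array(P)
for z0 in np.arange(.13,.36,.02):
  s=P[(P[:,2]>z0)&(P[:,2]<=z0+.02)&(P[:,0]>-.2)&(P[:,1]>-.09)&(P[:,1]<.09)]
  print(z0.round(2),np.sort(s[:,0])[::-1][:400:60].round(3), [tuple(s[np.argsort(-s[:,0])[i]][1:].round(2)) for i in (0,)] if len(s) else '')
im=g['image'];s=P[(P[:,0]>-.075)&(P[:,0]<-.028)&(P[:,2]>.14)]
print(len(s), s[::max(1,len(s)//25)].round(3))
"
```

```text
0.13 [ 0.003 -0.11  -0.125] [(np.float64(0.09), np.float64(0.14), np.float64(272.0), np.float64(239.0))]
0.15 [ 0.    -0.025 -0.125] [(np.float64(0.09), np.float64(0.16), np.float64(272.0), np.float64(236.0))]
0.17 [-0.    -0.12  -0.151] [(np.float64(0.09), np.float64(0.17), np.float64(272.0), np.float64(232.0))]
0.19 [ 0.03   0.007 -0.009 -0.019 -0.025 -0.028 -0.032] [(np.float64(-0.0), np.float64(0.21), np.float64(275.0), np.float64(198.0))]
0.21 [ 0.019 -0.001 -0.012 -0.029 -0.113 -0.139] [(np.float64(0.01), np.float64(0.21), np.float64(276.0), np.float64(201.0))]
0.23 [ 0.016 -0.016 -0.123 -0.151] [(np.float64(0.02), np.float64(0.23), np.float64(276.0), np.float64(196.0))]
0.25 [ 0.027  0.005 -0.009 -0.02  -0.077] [(np.float64(0.0), np.float64(0.25), np.float64(274.0), np.float64(187.0))]
0.27 [ 0.002 -0.075 -0.119] [(np.float64(0.0), np.float64(0.27), np.float64(282.0), np.float64(183.0))]
0.29 [ 0.002 -0.072 -0.1   -0.125 -0.151] [(np.float64(0.01), np.float64(0.3), np.float64(281.0), np.float64(175.0))]
0.31 [-0.002 -0.072 -0.094 -0.111 -0.129 -0.155] [(np.float64(0.01), np.fl
[... 987 characters left out ...]
 1.92e+02]
 [-5.50e-02  4.00e-02  3.14e-01  2.97e+02  1.83e+02]
 [-2.90e-02 -1.90e-02  2.08e-01  2.97e+02  1.99e+02]
 [-5.80e-02  4.00e-02  3.15e-01  2.98e+02  1.83e+02]
 [-5.80e-02  4.20e-02  2.85e-01  2.98e+02  1.93e+02]
 [-6.20e-02  4.50e-02  3.20e-01  2.99e+02  1.83e+02]
 [-6.20e-02  4.70e-02  2.90e-01  2.99e+02  1.93e+02]
 [-6.60e-02  4.70e-02  3.25e-01  3.00e+02  1.82e+02]
 [-6.80e-02  5.50e-02  3.01e-01  3.00e+02  1.92e+02]
 [-6.80e-02  4.60e-02  3.31e-01  3.01e+02  1.80e+02]
 [-7.20e-02  5.70e-02  3.09e-01  3.01e+02  1.90e+02]
 [-6.70e-02  4.60e-02  2.67e-01  3.01e+02  2.00e+02]
 [-7.40e-02  5.50e-02  3.21e-01  3.02e+02  1.86e+02]
 [-7.30e-02  4.60e-02  3.42e-01  3.03e+02  1.77e+02]]
```

The wrist link's foremost point is about 65 mm in front of the head's axis; 22 mm more still clears the bush (27 mm). Pushing on, gently at the end.

Request:
{"method": "apply_moves", "body": {"linear": [[0.006,0.001,-0.004],[0.006,0.001,-0.003],[0.004,0.0007,0],[0.003,0.0005,0],[0.003,0.0005,0]], "delta_rot": [[0.003,0.005,0],[0,0,0],[0,0,0],[0,0,0],[0,0,0]], "fingers": [0,0,0,0,0]}}

```text
clock: 16.1
position: [0.5436, 0.0162, 0.065]
orientation: [0.267, -3.121, 0.0]
wrist_force: [-28.8, -9.4, 21.5]
width: 0.001
```

Request:
{"method": "apply_moves", "body": {"linear": [[0,0,0.001]], "delta_rot": [[0,0,0]], "fingers": [0]}}

```text
clock: 16.2
position: [0.5429, 0.016, 0.0658]
orientation: [0.267, -3.118, -0.0]
wrist_force: [0.1, 0.8, -0.2]
width: -0.003
```

```bash
python3 -c "
from h import *
st()
g=bot.grab_frame('side');save(g,'s14',(240,150,440,300),4)
print(proj(g,(.562,.02,.052)))
for l in ['bottle','tray_bar']: print(l,[(np.round(x['at'],4),round(x['p'],2)) for x in bot.spot_point(g,l)])
f=bot.grab_frame('wrist');save(f,'w14')
"
```

```text
16.2 [0.5429 0.016  0.0658] [ 0.267 -3.118 -0.   ] [ 0.1  0.8 -0.2] -0.003 [-0.18  0.58  1.64 -0.    0.93 -1.92]
[310.55519927 247.17133547]
bottle [(array([0.683 , 0.3372, 0.0014]), 0.87), (array([0.6516, 0.4202, 0.0008]), 0.84), (array([0.6301, 0.0281, 0.0326]), 0.72), (array([0.6329, 0.035 , 0.0312]), 0.56)]
tray_bar [(array([0.5603, 0.0219, 0.0495]), 0.6)]
```

View pics/s14.png

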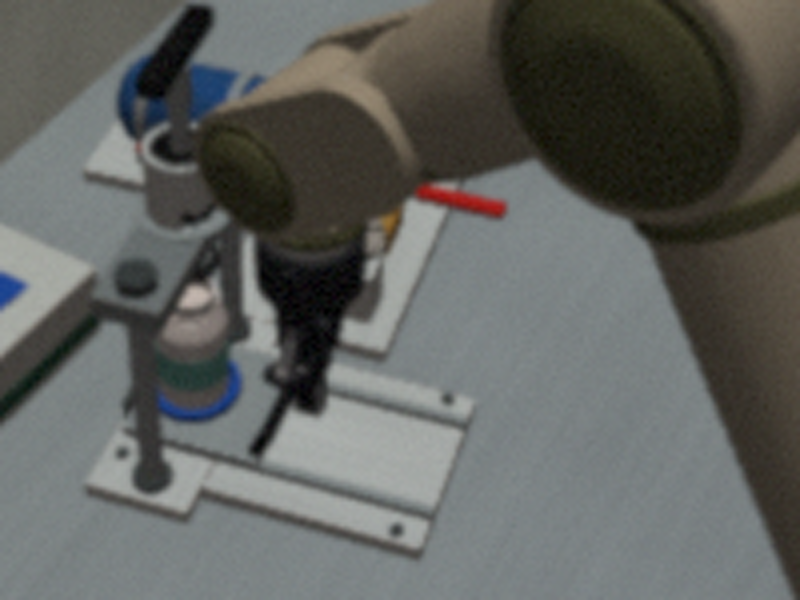

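View pics/w14.png

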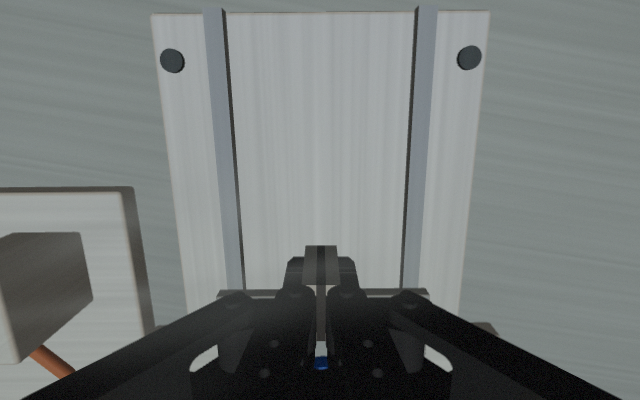

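Contact at ~30 N against the stop, then released to 0; the bar is where home predicts (side 310,247). I back off, rise, and turn the tool for the T-handle.

Request:
{"method": "apply_moves", "body": {"linear": [[-0.02,-0.003,0],[-0.035,-0.006,0],[-0.035,-0.006,0.02],[-0.02,-0.003,0.04],[0,0,0.045]], "delta_rot": [[0,0,0],[0,0,0],[0,0,0],[0,0,-0.14],[0,0,-0.14]], "fingers": [0,0,0,0,0.5]}}

```text
clock: 16.9
position: [0.4292, -0.0016, 0.1694]
orientation: [-0.183, -3.123, -0.005]
wrist_force: [0.7, -0.2, 0.1]
width: 0.161
```

Request:
{"method": "apply_moves", "body": {"linear": [[0,0,0.045],[0,0,0.045],[0,0,0.045],[0,0,0.045],[0,0,0.045]], "delta_rot": [[0,0,-0.14],[0,0,-0.14],[0,0,-0.14],[0,0,-0.14],[0,0,-0.14]], "fingers": [1,1,1,1,1]}}

```text
clock: 17.4
position: [0.4284, -0.001, 0.4059]
orientation: [-1.291, -2.863, -0.014]
wrist_force: [1.1, -0.5, -0.2]
width: 0.997
```

Request:
{"method": "apply_moves", "body": {"linear": [[0,0,0.03],[0,0,0.02],[0,0,0],[0,0,0],[0,0,0]], "delta_rot": [[0,0,-0.14],[0,0,-0.14],[0,0,-0.14],[0,0,-0.14],[0,0,0]], "fingers": [1,1,1,1,1]}}

```text
clock: 17.9
position: [0.43, -0.0007, 0.4666]
orientation: [2.047, 2.352, 0.024]
wrist_force: [0.3, 0.1, 1.0]
width: 1.003
```

```bash
python3 -c "
from h import *
st();fix(99.6,(.636,.0325,.42))
g=bot.grab_frame('side');save(g,'s15',(210,120,410,270),4)
f=bot.grab_frame('wrist');save(f,'w15')
for ff in (f,g):
  for l in ['bottle','tray_bar','thandle_grip','tray_nest']: print(l,[(np.round(x['at'],4),round(x['p'],2)) for x in bot.spot_point(ff,l)])
"
```

```text
17.9 [ 0.43   -0.0007  0.4666] [2.047 2.352 0.024] [0.3 0.1 1. ] 1.003 [-0.28  0.03  1.3   0.    1.78 -0.42]
yaw 97.94 drot [0.0031 0.0276 0.0289] dpos [ 0.206   0.0332 -0.0466]
bottle [(array([0.6387, 0.0287, 0.03  ]), 0.88)]
tray_bar [(array([0.5606, 0.0186, 0.0527]), 0.79)]
thandle_grip [(array([0.6323, 0.0355, 0.3357]), 0.95)]
tray_nest [(array([0.6315, 0.0331, 0.0327]), 0.72)]
bottle [(array([0.626 , 0.0295, 0.0298]), 0.78), (array([0.6488, 0.4229, 0.0015]), 0.71), (array([0.6834, 0.3362, 0.0047]), 0.67)]
tray_bar [(array([0.5613, 0.0214, 0.0498]), 0.9), (array([ 0.3281, -0.3697, -0.    ]), 0.49)]
thandle_grip [(array([0.6307, 0.0355, 0.3405]), 0.73), (array([0.4258, 0.3222, 0.0044]), 0.25)]
tray_nest [(array([ 0.3265, -0.3711, -0.0005]), 0.72), (array([0.6304, 0.0338, 0.0302]), 0.67)]
```

View pics/s15.png

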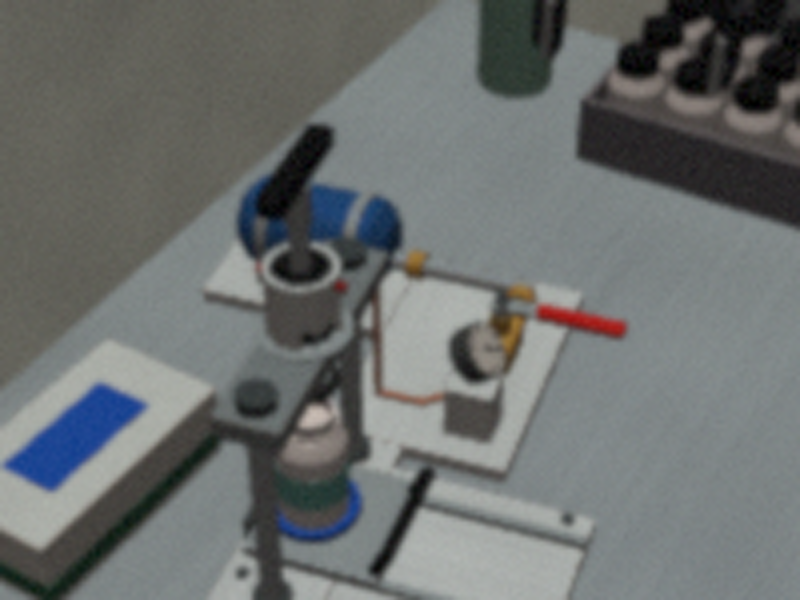

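View pics/w15.png

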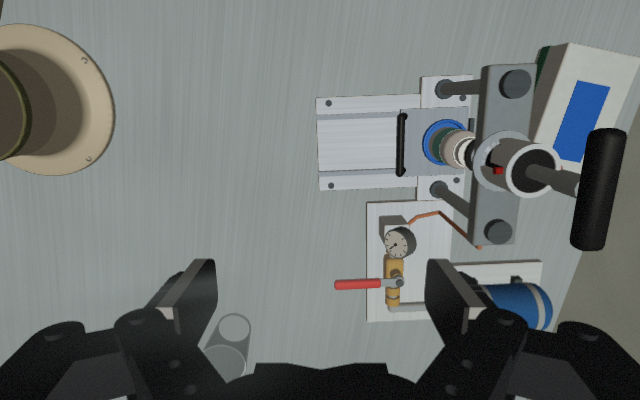

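The wrist view shows nest and bottle between the columns, bar at (401,145). I measure bar-to-column distance (should be 75 mm) and the handle.

```bash
python3 -c "
from h import *
f=bot.grab_frame('wrist');save(f,'w15c',(380,60,480,210),4)
save(f,'w15h',(540,110,640,260),4)
"
```

```text
(no output)
```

View pics/w15c.png

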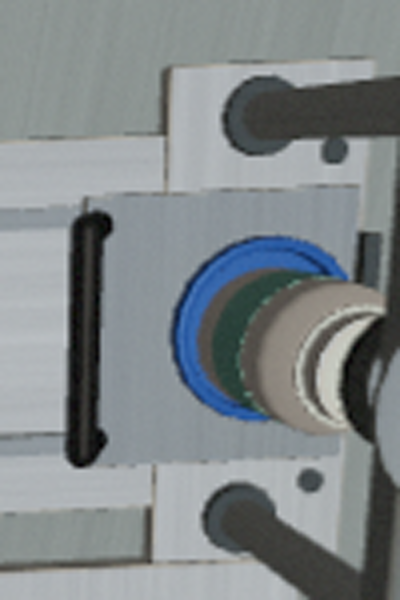

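View pics/w15h.png

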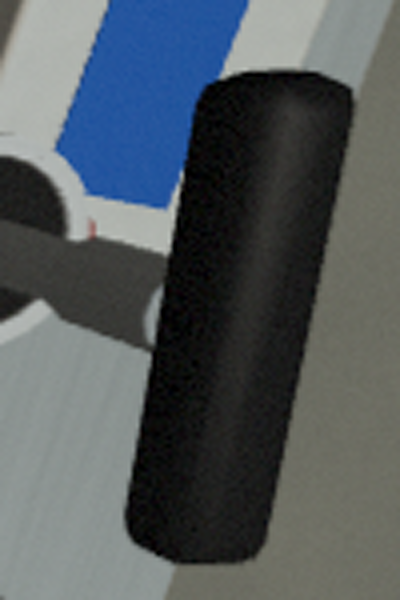

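```bash
python3 -c "
from h import *
f=bot.grab_frame('wrist')
a=onz(f,445.5,88.5,.015);b=onz(f,439.2,189.2,.015);c=onz(f,401.2,145,.052)
d=(a-b)[:2];m=(a+b)[:2]/2;n=np.array([d[1],-d[0]])/np.hypot(*d)
print(np.hypot(*d),m,np.degrees(np.arctan2(n[1],n[0])),(c[:2]-m)@n,(c[:2]-m)@d/np.hypot(*d),c)
print('handle',onz(f,599.5,189.5,.338),proj(f,(.634,.033,.338)))
u=R.from_rotvec
for a0,b0 in [((581,228),(600,139))]:
  p,q=onz(f,580.5,190,.34),onz(f,600,190,.34)
  print(p,q)
  A=onz(f,608.5,131.8,.338);B=onz(f,588.8,246,.338);print(A,B,np.degrees(np.arctan2(*(A-B)[:2][::-1])),np.linalg.norm(A-B))
"
```

```text
0.16133803581658096 [0.63487117 0.03285351] 10.075425410005073 -0.07562750679130782 0.0010711114698652025 [0.56022259 0.02067749 0.052     ]
handle [0.63444656 0.03472354 0.338     ] [598.07459584 191.67760531]
[0.61895816 0.03278231 0.34      ] [0.63317718 0.03469317 0.34      ]
[0.62550378 0.07548495 0.338     ] [ 0.64256036 -0.00940211  0.338     ] 101.36130506755154 0.08658371772620559
```

Tray home confirmed (75.6 mm measured against 75). Handle centre about (0.6345, 0.034). Moving over it.

Request:
{"method": "apply_moves", "body": {"linear": [[0.03,0.005,0],[0.045,0.0075,-0.005],[0.045,0.0075,-0.008],[0.045,0.0075,-0.008],[0.035,0.006,-0.008]], "delta_rot": [[0.003,0.027,0.033],[0,0,0],[0,0,0],[0,0,0],[0,0,0]], "fingers": [1,1,1,1,1]}}

```text
clock: 19.0
position: [0.6333, 0.0341, 0.4394]
orientation: [2.017, 2.402, 0.003]
wrist_force: [-0.2, -1.0, 0.2]
width: 0.999
```

Request:
{"method": "apply_moves", "body": {"linear": [[0,0,0],[0,0,0]], "delta_rot": [[0,0,0],[0,0,0]], "fingers": [1,1]}}

```text
clock: 19.2
position: [0.6371, 0.0346, 0.4329]
orientation: [-2.017, -2.406, 0.004]
wrist_force: [-0.6, 0.8, 0.5]
width: 1.004
```

```bash
python3 -c "
from h import *
st();fix(99.9,(.6345,.0335,.345))
f=bot.grab_frame('wrist');save(f,'w16');print(proj(f,(.6345,.0335,.347)))
g=bot.grab_frame('side');save(g,'s16',(210,80,410,230),4)
"
```

```text
19.2 [0.6371 0.0346 0.4329] [-2.017 -2.406  0.004] [-0.6  0.8  0.5] 1.004 [-0.13  0.58  0.66 -0.    1.91 -0.3 ]
yaw 100.03 drot [ 0.0008 -0.0032 -0.0023] dpos [-0.0026 -0.0011 -0.0879]
[316.25188138 220.93608927]
```

View pics/w16.png

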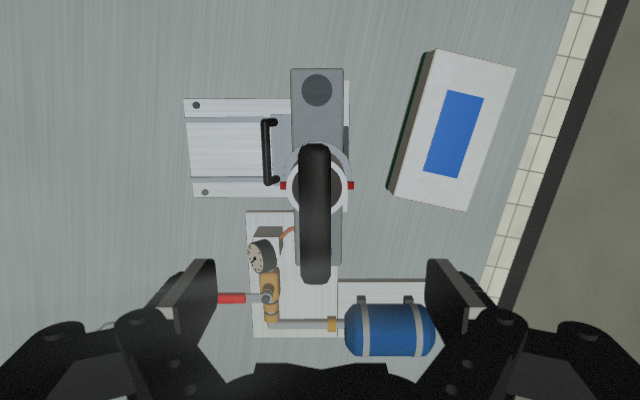

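View pics/s16.png

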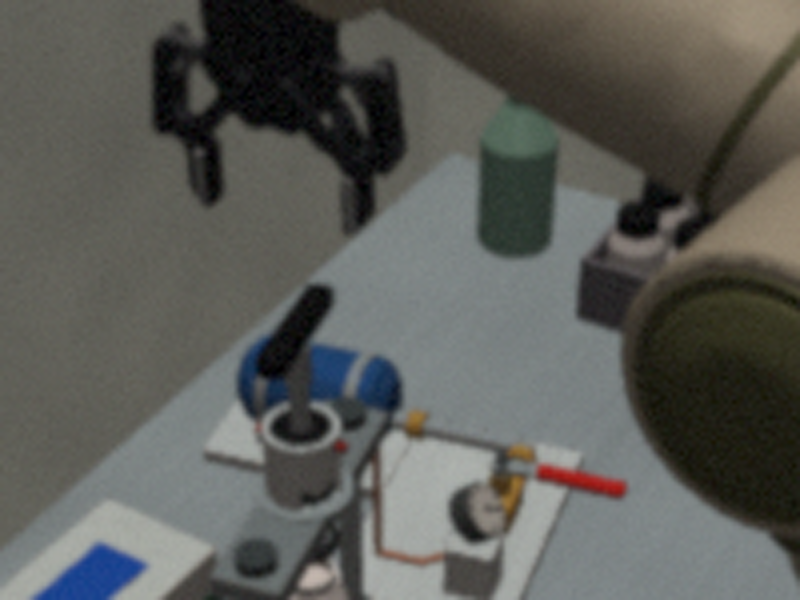

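Bar is centred at (314,~215), prediction (316,221). Descending around it.

Request:
{"method": "apply_moves", "body": {"linear": [[-0.003,-0.001,-0.025],[0,0,-0.025],[0,0,-0.02],[0,0,-0.01],[0,0,0]], "delta_rot": [[0,-0.003,0],[0,0,0],[0,0,0],[0,0,0],[0,0,0]], "fingers": [1,1,1,1,1]}}

```text
clock: 19.8
position: [0.6279, 0.0325, 0.3596]
orientation: [2.013, 2.396, 0.01]
wrist_force: [0.2, -1.1, 0.4]
width: 1.003
```

```bash
python3 -c "
from h import *
st();fix(99.9,(.6345,.0335,.345))
f=bot.grab_frame('wrist');save(f,'w17');print(proj(f,(.6345,.0335,.347)))
"
```

```text
19.8 [0.6279 0.0325 0.3596] [2.013 2.396 0.01 ] [ 0.2 -1.1  0.4] 1.003 [-0.13  0.51  0.94 -0.    1.67 -0.31]
yaw 99.92 drot [ 0.0027  0.0131 -0.0005] dpos [ 0.0066  0.001  -0.0146]
[335.72926325 278.30189879]
```

View pics/w17.png

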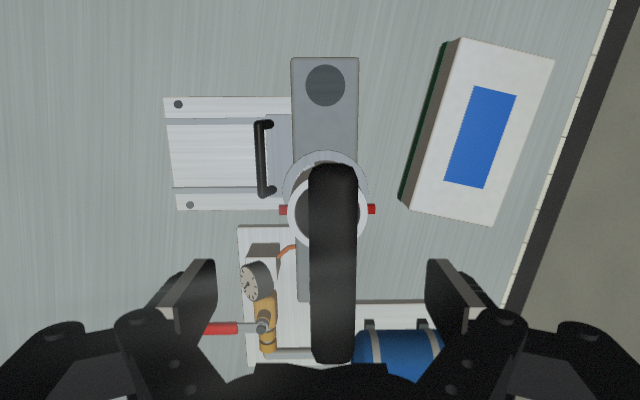

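Request:
{"method": "apply_moves", "body": {"linear": [[0.006,0.001,-0.008],[0.0005,0,-0.006],[0,0,0]], "delta_rot": [[0.003,0.013,0],[0,0,0],[0,0,0]], "fingers": [1,1,1]}}

```text
clock: 20.15
position: [0.6349, 0.0333, 0.349]
orientation: [2.018, 2.401, 0.005]
wrist_force: [0.2, -0.9, 0.2]
width: 0.999
```

```bash
python3 -c "
from h import *
st();fix(99.9,(.6345,.0335,.344))
f=bot.grab_frame('wrist');save(f,'w18');print(proj(f,(.6345,.0335,.347)))
"
```

```text
20.15 [0.6349 0.0333 0.349 ] [2.018 2.401 0.005] [ 0.2 -0.9  0.2] 0.999 [-0.13  0.54  0.93  0.    1.66 -0.3 ]
yaw 99.91 drot [ 0.0003  0.0058 -0.0001] dpos [-0.0004  0.0002 -0.005 ]
[319.02506832 291.0635074 ]
```

View pics/w18.png

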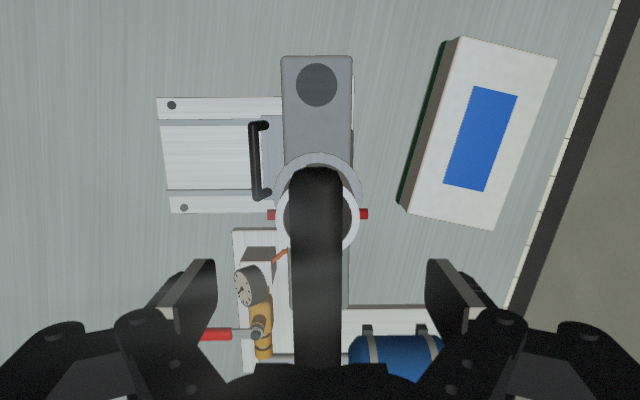

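Bar centred (column 317). Close on it.

Request:
{"method": "apply_moves", "body": {"linear": [[0,0,-0.003],[0,0,-0.001],[0,0,0],[0,0,0],[0,0,0]], "delta_rot": [[0,0.006,0],[0,0,0],[0,0,0],[0,0,0],[0,0,0]], "fingers": [1,0.6,0.4,0,0]}}

```text
clock: 20.7
position: [0.635, 0.0334, 0.3455]
orientation: [2.021, 2.405, -0.0]
wrist_force: [0.3, 0.4, -0.4]
width: 0.33
```

Request:
{"method": "apply_moves", "body": {"linear": [[0,0,0],[0,0,0],[0,0,0]], "delta_rot": [[0,0,0],[0,0,0],[0,0,0]], "fingers": [0,0,0]}}

```text
clock: 21.0
position: [0.6333, 0.0331, 0.3459]
orientation: [-2.02, -2.403, 0.006]
wrist_force: [0.5, 0.1, -1.8]
width: 0.221
```

```bash
python3 -c "
from h import *
st();fix(99.9,(.6345,.0335,.344))"
```

```text
21.0 [0.6333 0.0331 0.3459] [-2.02  -2.403  0.006] [ 0.5  0.1 -1.8] 0.221 [-0.13  0.54  0.94 -0.    1.67 -0.3 ]
yaw 99.9 drot [ 0.0013 -0.0047 -0.0001] dpos [ 0.0012  0.0004 -0.0019]
```

Gripped (19 mm). Press down.

Request:
{"method": "apply_moves", "body": {"linear": [[0,0,-0.01],[0,0,-0.01],[0,0,-0.01],[0,0,-0.005]], "delta_rot": [[0,0,0],[0,0,0],[0,0,0],[0,0,0]], "fingers": [0,0,0,0]}}

```text
clock: 21.4
position: [0.6332, 0.0331, 0.3176]
orientation: [2.017, 2.4, 0.003]
wrist_force: [-2.6, 0.4, 11.2]
width: 0.221
```

```bash
python3 -c "
from h import *
st();fix(99.9,(.6333,.0331,.308))
g=bot.grab_frame('side');save(g,'s19',(210,120,410,270),4)"
```

```text
21.4 [0.6332 0.0331 0.3176] [2.017 2.4   0.003] [-2.6  0.4 11.2] 0.221 [-0.13  0.53  1.02 -0.    1.58 -0.3 ]
yaw 99.92 drot [ 0.0032  0.0064 -0.0003] dpos [ 0.0001 -0.     -0.0096]
```

View pics/s19.png

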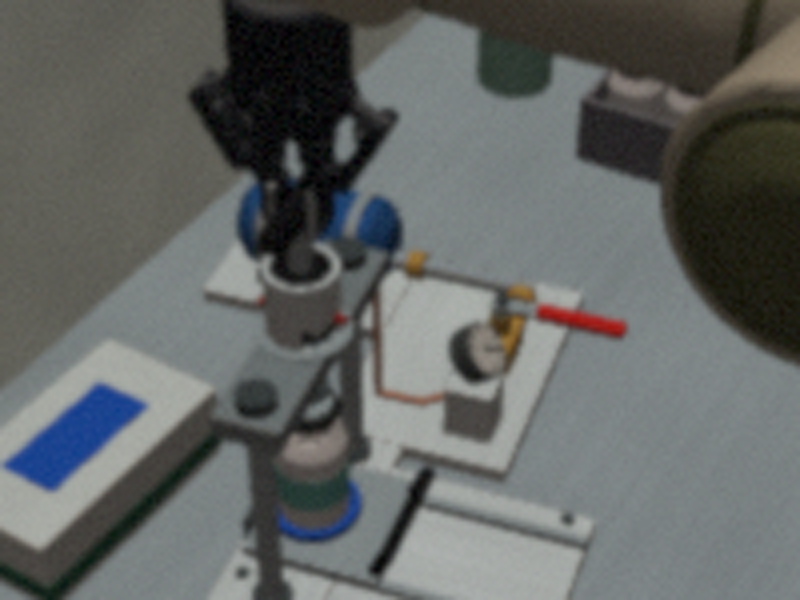

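Pins lowered, seal on the mouth. Pressing further to the bottom stop.

Request:
{"method": "apply_moves", "body": {"linear": [[0,0,-0.006],[0,0,-0.005],[0,0,-0.003]], "delta_rot": [[0.003,0.006,0],[0,0,0],[0,0,0]], "fingers": [0,0,0]}}

```text
clock: 21.75
position: [0.6332, 0.0331, 0.3108]
orientation: [2.015, 2.398, 0.008]
wrist_force: [-3.1, 0.1, 15.3]
width: 0.218
```

Request:
{"method": "apply_moves", "body": {"linear": [[0,0,-0.004],[0,0,-0.004],[0,0,-0.004]], "delta_rot": [[0,0.006,0],[0,0,0],[0,0,0]], "fingers": [0,0,0]}}

```text
clock: 22.05
position: [0.6332, 0.0331, 0.3077]
orientation: [2.011, 2.394, 0.011]
wrist_force: [-5.0, 0.2, 24.8]
width: 0.224
```

At the bottom stop (25 N). Turning clockwise while pressing.

Request:
{"method": "apply_moves", "body": {"linear": [[0,0,-0.004],[0,0,-0.004],[0,0,-0.004]], "delta_rot": [[0,0,-0.1],[0,0,-0.12],[0,0,-0.12]], "fingers": [0,0,0]}}

```text
clock: 22.35
position: [0.633, 0.0332, 0.3077]
orientation: [2.388, 1.998, 0.02]
wrist_force: [-3.1, 0.2, 21.9]
width: 0.22
```

```bash
python3 -c "
from h import *
st();fix(99.9,(.6333,.0331,.308));print(bot.get_obs()['torque'])"
```

```text
22.35 [0.633  0.0332 0.3077] [2.388 1.998 0.02 ] [-3.1  0.2 21.9] 0.22 [-0.13  0.52  1.06 -0.01  1.53  0.05]
yaw 79.84 drot [0.0084 0.0298 0.35  ] dpos [ 0.0003 -0.0001  0.0003]
[0.4419516  1.90416563 0.09406607]
```

Request:
{"method": "apply_moves", "body": {"linear": [[0,0,-0.004],[0,0,-0.004],[0,0,-0.004],[0,0,-0.004],[0,0,-0.004]], "delta_rot": [[0,0.01,-0.12],[0,0,-0.12],[0,0,-0.12],[0,0,-0.12],[0,0,-0.12]], "fingers": [0,0,0,0,0]}}

```text
clock: 22.85
position: [0.633, 0.0334, 0.3075]
orientation: [2.877, 1.162, 0.026]
wrist_force: [-5.2, -1.4, 20.0]
width: 0.227
```

```bash
python3 -c "
from h import *
st();fix(99.9,(.6333,.0331,.308));print(bot.get_obs()['torque'])"
```

```text
22.85 [0.633  0.0334 0.3075] [2.877 1.162 0.026] [-5.2 -1.4 20. ] 0.227 [-0.12  0.52  1.06 -0.03  1.53  0.68]
yaw 43.97 drot [0.0126 0.0418 0.976 ] dpos [ 0.0003 -0.0003  0.0005]
[0.71195061 1.68012221 0.02564264]
```

Request:
{"method": "apply_moves", "body": {"linear": [[0,0,-0.004],[0,0,-0.004],[0,0,-0.004]], "delta_rot": [[0,0,-0.07],[0,0,-0.07],[0,0,-0.07]], "fingers": [0,0,0]}}

```text
clock: 23.15
position: [0.6332, 0.0337, 0.3074]
orientation: [2.977, 0.843, 0.042]
wrist_force: [-5.9, -2.8, 20.4]
width: 0.225
```

```bash
python3 -c "
from h import *
st();fix(99.9,(.6333,.0331,.308));print(bot.get_obs()['torque'])"
```

```text
23.15 [0.6332 0.0337 0.3074] [2.977 0.843 0.042] [-5.9 -2.8 20.4] 0.225 [-0.12  0.52  1.07 -0.03  1.51  0.9 ]
yaw 31.65 drot [0.0102 0.0568 1.1911] dpos [ 0.0001 -0.0006  0.0006]
[-0.12786801  1.46231285  3.69121274]
```

At the stop (3.7 N m). I let it rise into the notch, holding the turn, then open.

Request:
{"method": "apply_moves", "body": {"linear": [[0,0,0.002],[0,0,0.003],[0,0,0.003],[0,0,0.001],[0,0,0]], "delta_rot": [[0,0,-0.02],[0,0,-0.02],[0,0,-0.02],[0,0,-0.01],[0,0,0]], "fingers": [0,0,0,0,0]}}

```text
clock: 23.65
position: [0.6331, 0.0339, 0.3159]
orientation: [2.985, 0.788, 0.034]
wrist_force: [-1.7, -4.1, 6.6]
width: 0.224
```

```bash
python3 -c "
from h import *
st();fix(99.9,(.6333,.0331,.308));print(bot.get_obs()['torque'])"
```

```text
23.65 [0.6331 0.0339 0.3159] [2.985 0.788 0.034] [-1.7 -4.1  6.6] 0.224 [-0.12  0.52  1.04 -0.04  1.54  0.94]
yaw 29.59 drot [0.0189 0.0592 1.227 ] dpos [ 0.0002 -0.0008 -0.0079]
[-0.1920996   0.76837612  4.64463049]
```

Request:
{"method": "apply_moves", "body": {"linear": [[0,0,0],[0,0,0],[0,0,0],[0,0,0]], "delta_rot": [[0,0,0.03],[0,0,0],[0,0,0],[0,0,0]], "fingers": [0.3,0.7,1,1]}}

```text
clock: 24.05
position: [0.6334, 0.0341, 0.3149]
orientation: [2.974, 0.832, 0.035]
wrist_force: [0.4, 0.7, -0.2]
width: 0.8
```

```bash
python3 -c "
from h import *
st();fix(35,(.6333,.0331,.308))
f=bot.grab_frame('wrist');save(f,'w20')
g=bot.grab_frame('side');save(g,'s20',(210,120,410,270),4)"
```

```text
24.05 [0.6334 0.0341 0.3149] [2.974 0.832 0.035] [ 0.4  0.7 -0.2] 0.8 [-0.12  0.52  1.05 -0.04  1.53  0.91]
yaw 31.27 drot [0.0438 0.0378 0.0652] dpos [-0.0001 -0.001  -0.0069]
```

View pics/w20.png

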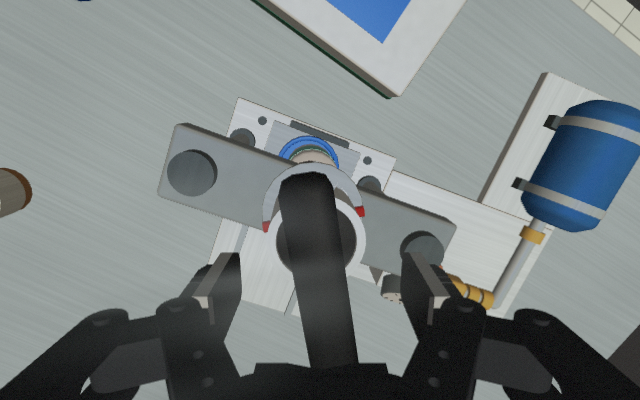

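View pics/s20.png

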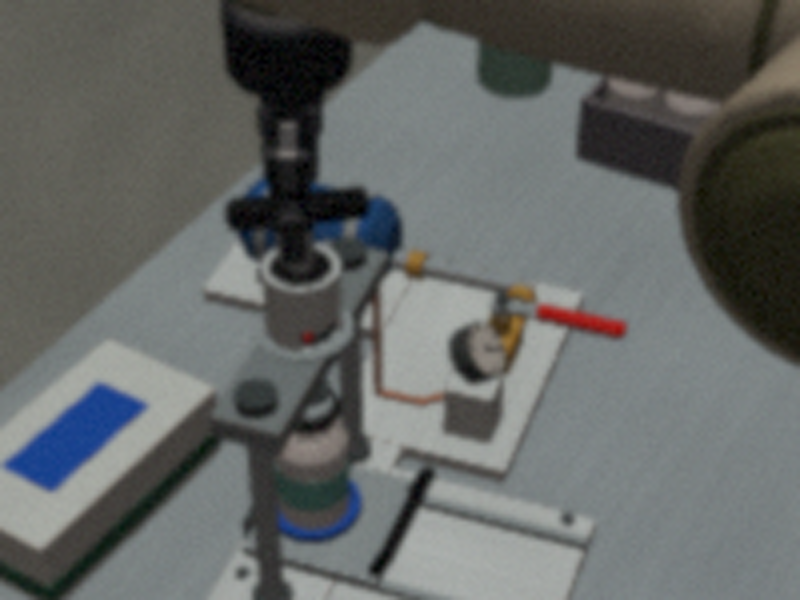

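Released: the handle stays low and turned, pins in the slot, seal on the bottle. Lift off and look again.

Request:
{"method": "apply_moves", "body": {"linear": [[0,0,0],[0,0,0.02],[0,0,0.04],[0,0,0.045],[-0.02,-0.01,0.04]], "delta_rot": [[0,0,0],[0,0,0],[0,0,0],[0,0,0],[0,0,0]], "fingers": [1,1,1,1,1]}}

```text
clock: 24.65
position: [0.6123, 0.0247, 0.4572]
orientation: [2.98, 0.834, 0.015]
wrist_force: [0.1, -0.1, 0.4]
width: 0.999
```

Request:
{"method": "apply_moves", "body": {"linear": [[-0.04,-0.03,0],[-0.04,-0.04,0],[-0.04,-0.04,0],[0,0,0]], "delta_rot": [[0,0,0],[0,0,0],[0,0,0],[0,0,0]], "fingers": [0.5,0,0,0]}}

```text
clock: 25.05
position: [0.4973, -0.0792, 0.4645]
orientation: [2.97, 0.831, 0.039]
wrist_force: [1.1, 0.2, 0.5]
width: 0.333
```

```bash
python3 -c "
from h import *
st()
f=bot.grab_frame('wrist');save(f,'w21')
g=bot.grab_frame('side');save(g,'s21',(210,120,410,270),4)
for ff in (f,g):
  for l in ['bottle','thandle_grip','cock_axis','cock_tip','tray_bar']: print(l,[(np.round(x['at'],4),round(x['p'],2)) for x in bot.spot_point(ff,l)])
"
```

```text
25.05 [ 0.4973 -0.0792  0.4645] [2.97  0.831 0.039] [1.1 0.2 0.5] 0.333 [-0.38  0.19  1.12 -0.03  1.77  0.64]
bottle [(array([ 0.6264,  0.0308, -0.0031]), 0.75), (array([0.637 , 0.028 , 0.0287]), 0.7)]
thandle_grip []
cock_axis [(array([ 0.5945, -0.188 ,  0.0909]), 0.72)]
cock_tip [(array([ 0.4906, -0.2084,  0.0902]), 0.89)]
tray_bar [(array([0.5622, 0.0214, 0.0535]), 0.8)]
bottle [(array([0.6295, 0.0316, 0.0313]), 0.74), (array([ 0.6505,  0.4206, -0.0021]), 0.63), (array([0.6841, 0.3411, 0.0036]), 0.62)]
thandle_grip [(array([0.6299, 0.0331, 0.3105]), 0.91), (array([ 0.8079,  0.0912, -0.0022]), 0.72)]
cock_axis [(array([ 0.59  , -0.188 ,  0.0903]), 0.61)]
cock_tip [(array([0.6312, 0.0299, 0.0292]), 0.51), (array([ 0.4923, -0.2074,  0.0896]), 0.42)]
tray_bar [(array([0.5596, 0.0199, 0.0494]), 0.9)]
```

View pics/w21.png

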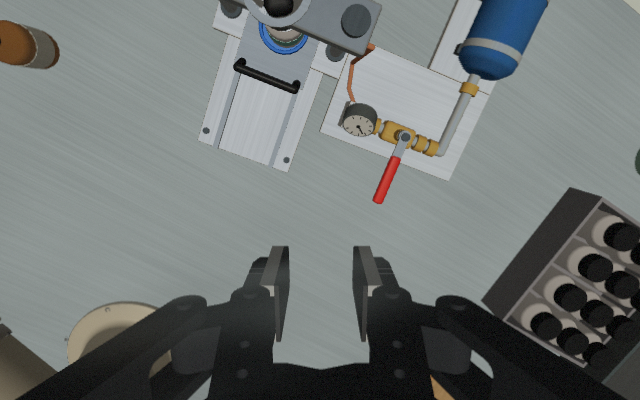

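View pics/s21.png

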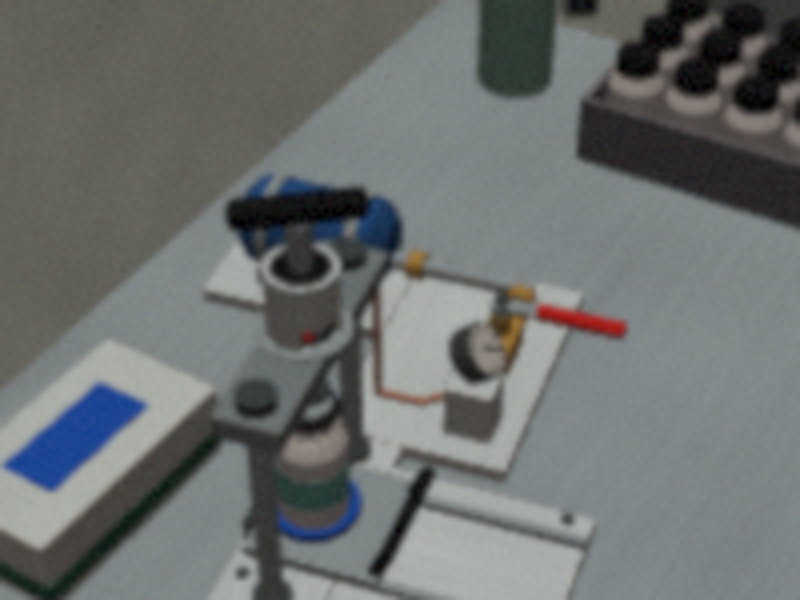

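Handle sits at z≈0.31 (≈30 mm down), turned about 60°, the seal on the mouth. In the wrist view the lever runs from the axis (404,136) to the tip (378,202). I compute the lever geometry.

```bash
python3 -c "
from h import *
f=bot.grab_frame('wrist')
a=onz(f,404.5,136,.093);b=onz(f,378.5,202,.09);print(a,b,np.linalg.norm((a-b)[:2]),np.degrees(np.arctan2(*(b-a)[:2][::-1])))
for P in [(470,78),(490,60),(437,150)]: print(onz(f,*P,.05))
st();fix(31.3,(.5074,-.1676,.097))
"
```

```text
[ 0.59554396 -0.18133912  0.093     ] [ 0.4973333  -0.20443616  0.09      ] 0.10089006839537855 -166.7657529311749
[ 0.71807588 -0.22912953  0.05      ]
[ 0.75312865 -0.23904198  0.05      ]
[ 0.60794391 -0.25011155  0.05      ]
25.7 [ 0.5005 -0.0764  0.4633] [2.97  0.839 0.038] [-0.1 -0.4 -0.5] 0.0 [-0.37  0.2   1.12 -0.03  1.77  0.64]
yaw 31.56 drot [ 0.0463  0.0382 -0.0043] dpos [ 0.0069 -0.0912 -0.3663]
```

Request:
{"method": "apply_moves", "body": {"linear": [[0.003,-0.03,-0.03],[0.003,-0.03,-0.04],[0.001,-0.03,-0.04],[0,0,-0.045],[0,0,-0.045]], "delta_rot": [[0.046,0.038,0],[0,0,0],[0,0,0],[0,0,0],[0,0,0]], "fingers": [0,0,0,0,0]}}

```text
clock: 26.2
position: [0.5081, -0.1691, 0.2635]
orientation: [3.014, 0.855, 0.017]
wrist_force: [1.1, -0.7, -0.3]
width: 0.003
```

```bash
python3 -c "
from h import *
st();fix(31.3,(.5074,-.1676,.097))
f=bot.grab_frame('wrist');save(f,'w22')
"
```

```text
26.2 [ 0.5081 -0.1691  0.2635] [3.014 0.855 0.017] [ 1.1 -0.7 -0.3] 0.003 [-0.54  0.32  1.46  0.    1.34  0.48]
yaw 31.66 drot [ 0.0052  0.0131 -0.0063] dpos [-0.0007  0.0015 -0.1665]
```

View pics/w22.png

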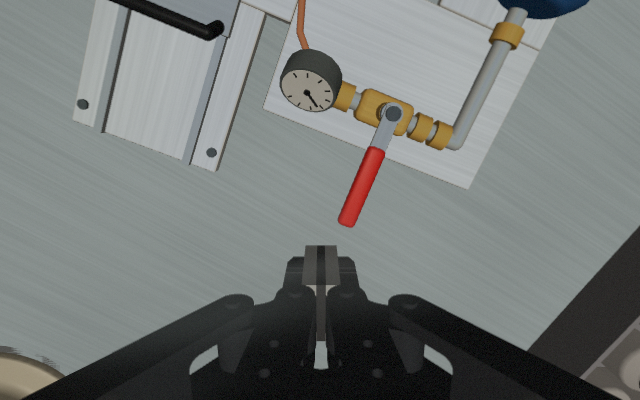

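```bash
python3 -c "
from h import *
f=bot.grab_frame('wrist')
a=onz(f,392.5,114,.097);b=onz(f,347.5,226,.088);c=onz(f,376,150,.093);print(a,b,c)
"
```

```text
[ 0.58637817 -0.1825231   0.097     ] [ 0.4896773  -0.20483623  0.088     ] [ 0.55691978 -0.18801827  0.093     ]
```

Request:
{"method": "apply_moves", "body": {"linear": [[0,0.002,-0.045],[0,0,-0.045],[0,0,-0.035],[0,0,-0.02],[0,0,0]], "delta_rot": [[0.005,0.013,0],[0,0,0],[0,0,0],[0,0,0],[0,0,0]], "fingers": [0,0,0,0,0]}}

```text
clock: 26.8
position: [0.5122, -0.1676, 0.123]
orientation: [3.018, 0.859, 0.006]
wrist_force: [-0.2, 0.4, 1.0]
width: -0.0
```

```bash
python3 -c "
from h import *
st();fix(31.3,(.5074,-.1676,.097))
f=bot.grab_frame('wrist');save(f,'w23')
g=bot.grab_frame('side');save(g,'s23',(260,100,460,250),4)
"
```

```text
26.8 [ 0.5122 -0.1676  0.123 ] [3.018 0.859 0.006] [-0.2  0.4  1. ] -0.0 [-0.53  0.48  1.63 -0.    1.03  0.48]
yaw 31.79 drot [ 0.0028  0.0046 -0.0085] dpos [-0.0048  0.     -0.026 ]
```

View pics/w23.png

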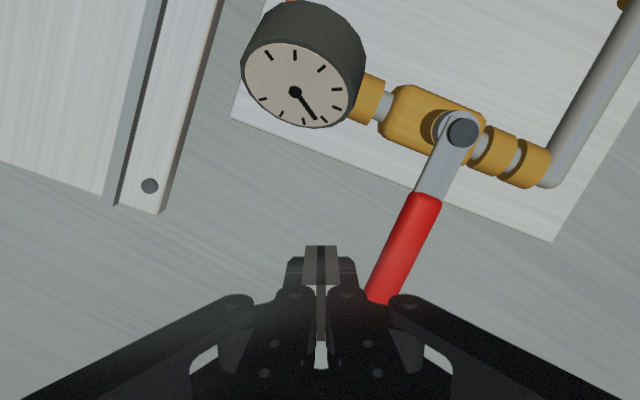

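View pics/s23.png

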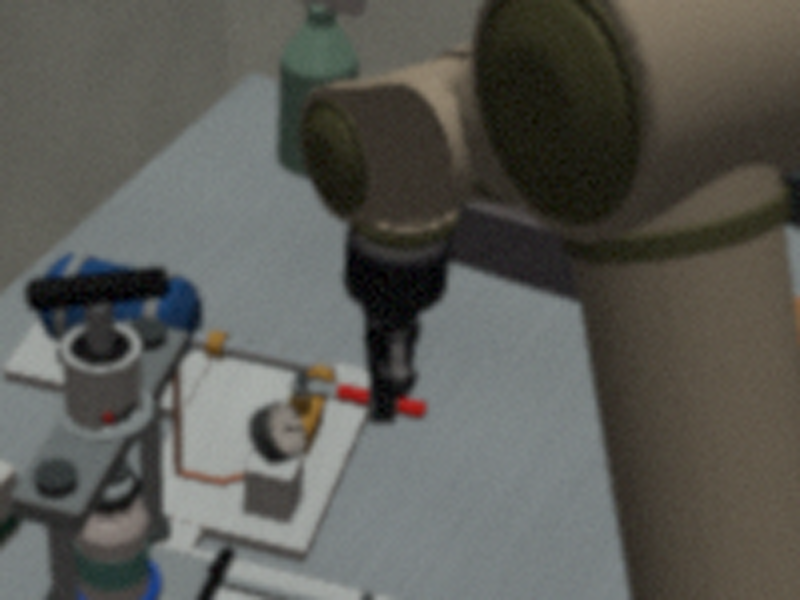

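Fingertips are beside the lever on its +y side (320,250). Lower, then sweep in an arc.

Request:
{"method": "apply_moves", "body": {"linear": [[-0.003,0,-0.015],[0,0,-0.012],[0,0,0],[0.002,-0.008,0],[0.002,-0.01,0]], "delta_rot": [[0.003,0.005,0],[0,0,0],[0,0,0],[0,0,0],[0,0,0]], "fingers": [0,0,0,0,0]}}

```text
clock: 27.4
position: [0.516, -0.1871, 0.1011]
orientation: [3.014, 0.861, 0.011]
wrist_force: [-3.5, 4.1, -0.1]
width: 0.002
```

```bash
python3 -c "
from h import *
st();fix(31.3,(.5208,-.2181,.097))
f=bot.grab_frame('wrist');save(f,'w24')
"
```

```text
27.4 [ 0.516  -0.1871  0.1011] [3.014 0.861 0.011] [-3.5  4.1 -0.1] 0.002 [-0.56  0.53  1.62  0.    0.99  0.45]
yaw 31.88 drot [ 0.0045  0.0083 -0.0102] dpos [ 0.0048 -0.031  -0.0041]
```

View pics/w24.png

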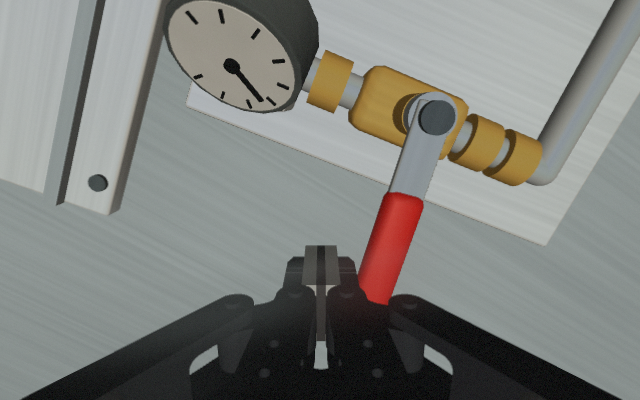

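In contact (≈5 N). Sweeping.

Request:
{"method": "apply_moves", "body": {"linear": [[0.001,-0.012,-0.003],[0.002,-0.012,0],[0.004,-0.012,0],[0.007,-0.011,0],[0.008,-0.01,0]], "delta_rot": [[0.004,0.008,0],[0,0,0],[0,0,0],[0,0,0],[0,0,0]], "fingers": [0,0,0,0,0]}}

```text
clock: 27.95
position: [0.5386, -0.248, 0.0984]
orientation: [-3.018, -0.859, -0.001]
wrist_force: [-2.5, 4.4, -1.0]
width: 0.002
```

```bash
python3 -c "
from h import *
st();fix(31.3,(.546,-.2498,.099))
f=bot.grab_frame('wrist');save(f,'w25')
"
```

```text
27.95 [ 0.5386 -0.248   0.0984] [-3.018e+00 -8.590e-01 -1.000e-03] [-2.5  4.4 -1. ] 0.002 [-0.63  0.62  1.47  0.    1.06  0.38]
yaw 31.79 drot [-0.0033 -0.0005 -0.0085] dpos [ 0.0074 -0.0018  0.0006]
```

View pics/w25.png

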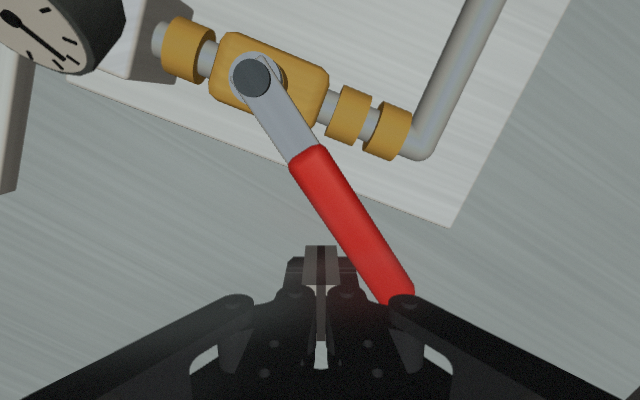

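Lever about half way (pivot 252,77; tip 400,290). Continue mostly along +x.

Request:
{"method": "apply_moves", "body": {"linear": [[0.01,-0.006,0],[0.011,-0.005,0],[0.011,-0.003,0],[0.009,-0.001,0],[0.006,0,0]], "delta_rot": [[0,0,0],[0,0,0],[0,0,0],[0,0,0],[0,0,0]], "fingers": [0,0,0,0,0]}}

```text
clock: 28.5
position: [0.5855, -0.2669, 0.0977]
orientation: [-3.018, -0.855, 0.006]
wrist_force: [-3.1, 2.3, 0.0]
width: -0.003
```

```bash
python3 -c "
from h import *
st();fix(31.3,(.5836,-.2646,.099))
f=bot.grab_frame('wrist');save(f,'w26')
"
```

```text
28.5 [ 0.5855 -0.2669  0.0977] [-3.018 -0.855  0.006] [-3.1  2.3  0. ] -0.003 [-0.61  0.72  1.28  0.    1.14  0.41]
yaw 31.63 drot [-0.0039 -0.0049 -0.0057] dpos [-0.0019  0.0023  0.0013]
```

View pics/w26.png

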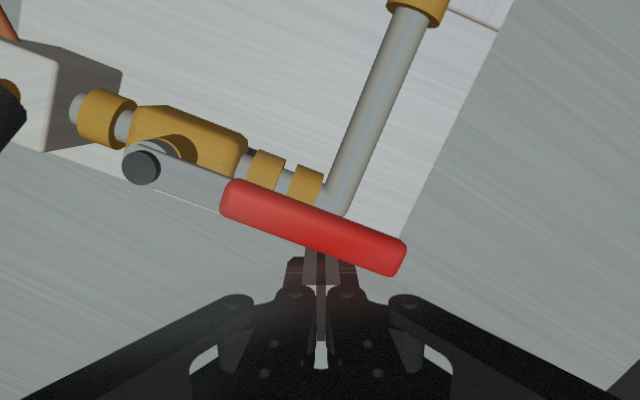

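Nearly parallel with the pipe. Pushing gently to the hard stop.

Request:
{"method": "apply_moves", "body": {"linear": [[0.004,0,0],[0.004,0.0005,0],[0.004,0.0005,0],[0.003,0.0005,0]], "delta_rot": [[0,0,0],[0,0,0],[0,0,0],[0,0,0]], "fingers": [0,0,0,0]}}

```text
clock: 28.95
position: [0.5874, -0.267, 0.0978]
orientation: [-3.002, -0.851, 0.062]
wrist_force: [-19.7, 2.5, 8.5]
width: -0.003
```

20 N: on the hard stop. Back away along −x and check.

Request:
{"method": "apply_moves", "body": {"linear": [[-0.005,0,0],[-0.02,-0.005,0],[-0.03,-0.01,0.01],[-0.04,-0.01,0.03],[-0.03,0,0.04]], "delta_rot": [[0,0,0],[0,0,0],[0,0,0],[0,0,0],[0,0,0]], "fingers": [0,0,0,0,0]}}

```text
clock: 29.45
position: [0.4593, -0.2925, 0.1754]
orientation: [-3.001, -0.854, 0.063]
wrist_force: [1.1, -1.2, 0.4]
width: 0.002
```

Request:
{"method": "apply_moves", "body": {"linear": [[-0.02,0.0,0.045],[0,0.02,0.045],[0,0.03,0.045],[0,0.03,0.045],[0,0,0]], "delta_rot": [[0,0,0],[0,0,0],[0,0,0],[0,0,0],[0,0,0]], "fingers": [0,0,0,0,0]}}

```text
clock: 29.95
position: [0.4348, -0.2183, 0.3597]
orientation: [-3.02, -0.848, 0.047]
wrist_force: [0.2, -0.7, 0.1]
width: -0.001
```

```bash
python3 -c "
from h import *
st()
f=bot.grab_frame('wrist');save(f,'w27')
g=bot.grab_frame('side');save(g,'s27',(210,120,410,270),4)
for ff in (f,g):
  for l in ['bottle','thandle_grip','cock_axis','cock_tip','tray_bar','amber','beaker','glovebox']: print(l,[(np.round(x['at'],4),round(x['p'],2)) for x in bot.spot_point(ff,l)])
"
```

```text
29.95 [ 0.4348 -0.2183  0.3597] [-3.02  -0.848  0.047] [ 0.2 -0.7  0.1] -0.001 [-0.7   0.19  1.39 -0.02  1.58  0.33]
bottle []
thandle_grip []
cock_axis [(array([ 0.596 , -0.1864,  0.089 ]), 0.72)]
cock_tip [(array([ 0.6099, -0.2863,  0.0892]), 0.72)]
tray_bar []
amber []
beaker [(array([ 0.3321, -0.3704, -0.0045]), 0.87)]
glovebox []
bottle [(array([6.511e-01, 4.214e-01, 6.000e-04]), 0.97), (array([0.683 , 0.3382, 0.0012]), 0.87), (array([0.6303, 0.0275, 0.029 ]), 0.77)]
thandle_grip [(array([0.6307, 0.0352, 0.3124]), 0.75)]
cock_axis [(array([ 0.5891, -0.1869,  0.0889]), 0.48)]
cock_tip [(array([ 0.6146, -0.2929,  0.0859]), 0.58)]
tray_bar [(array([0.5579, 0.0176, 0.0516]), 0.96)]
amber [(array([0.4238, 0.3189, 0.0035]), 0.56)]
beaker [(array([ 3.301e-01, -3.695e-01, -1.000e-04]), 0.92)]
glovebox [(array([8.074e-01, 8.840e-02, 4.000e-04]), 0.73)]
```

View pics/w27.png

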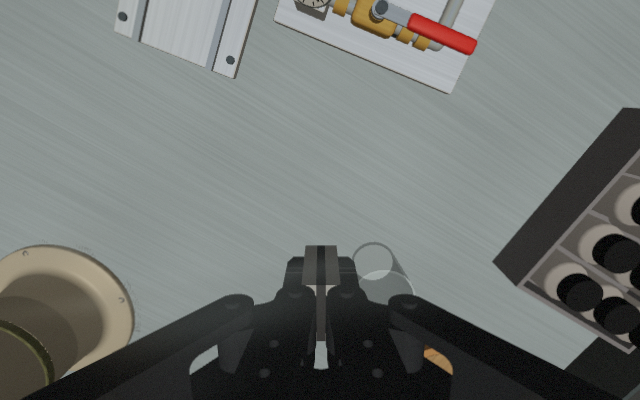

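View pics/s27.png

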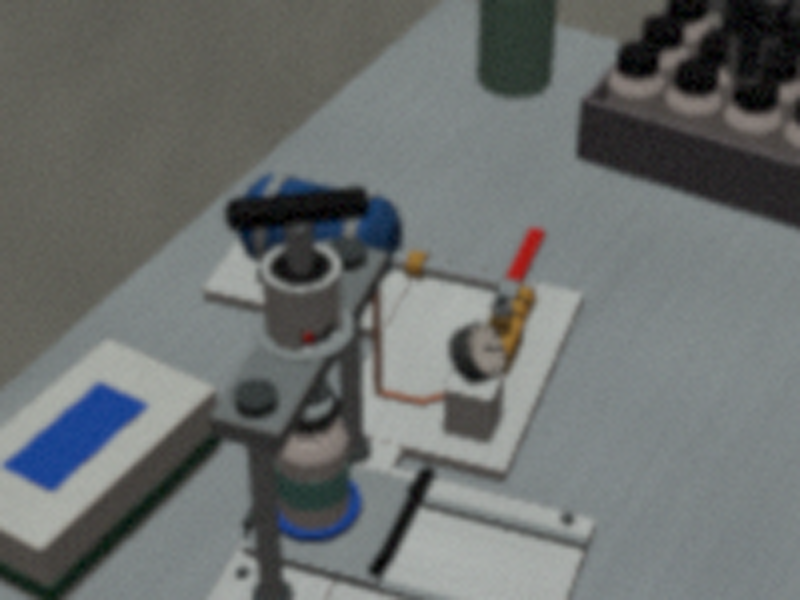

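```bash
python3 -c "
from h import *
f=bot.grab_frame('wrist');im=f['image']
hsv=cv2.cvtColor(im,cv2.COLOR_RGB2HSV)
r=(((hsv[:,:,0]<6)|(hsv[:,:,0]>174))&(hsv[:,:,1]>170));r[100:]=0
ys,xs=np.nonzero(r)
P=np.array([onz(f,x,y,.092)[:2] for x,y in zip(xs,ys)]);m=P.mean(0);d=np.linalg.svd(P-m,full_matrices=0)[2][0];d*=-np.sign(d[1])
t=(P-m)@d;print(m,np.degrees(np.arctan2(*d[::-1]))%360,np.ptp(t))
print('edge',[onz(f,*p,.01).round(4) for p in [(275,21),(450,93)]]);a,b=[onz(f,*p,.01) for p in [(275,21),(450,93)]]
print(np.degrees(np.arctan2(*(b-a)[:2][::-1]))%360)
st()
"
```

```text
[ 0.60338791 -0.25251996] 280.208809042787 0.07139019645120609
edge [array([ 0.5298, -0.0892,  0.01  ]), array([ 0.5714, -0.3142,  0.01  ])]
280.47165282101713
30.9 [ 0.434  -0.2197  0.3536] [-3.011 -0.843  0.058] [ 0.1 -0.2 -0.1] -0.001 [-0.7   0.19  1.4  -0.02  1.58  0.33]
```

The lever (280.2°) lies parallel to the pipe plate (280.5°) within half a degree. The head is still down, the tray home, the bystanders where they were, and the arm is clear. Handing in.

```bash
python3 -c "
from h import *
print(bot.hand_in());st()"
```

```text
the job is handed in; nothing more can be done
None
the job is handed in; nothing more can be done
```

I did every step in order and handed the job in at about 31 s; the hand-in gives no verdict.

1. **Bottle:** I stood the white bottle in the nest and let go of it. The pictures showed it upright inside the rim.
2. **Tray:** I pushed it until it met its stop at about 30 N. The push bar measured 75.6 mm from the column line, against 75 mm nominal.
3. **Head:** I pressed the T-handle to its bottom stop, turned it clockwise until it stopped (3.7 N m), let it rise about 8 mm and released it.
4. **Air valve:** I swung the red lever to its hard stop (20 N) after the head was in its notch.

**Last checks:**
- The T-handle was found 310 to 312 mm above the bench. That is 26 to 28 mm down by the picture, with about 4 mm of uncertainty. The tool's own height reading gave about 30 mm. The handle looked turned by about 60°.
- The lever was at 280.2° against 280.5° for the edge of the valve's plate.
- The amber bottle, beaker and glove box were within a few millimetres of where they started, and the arm was clear of everything.

**Not confirmed or in disagreement:**
- The seal's force on the bottle could not be measured. I only saw the seal resting on the mouth.
- The last side view put the push bar about 4 mm short of the earlier home measurement, which is within the detector's error. Nothing had touched the tray in between.

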